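# Load two battery packs into the sprung bays of a bench scale's drawer

### The arm

A 6-joint arm with a two-finger parallel gripper is mounted at the origin on a cart in front of the work surface, level with it; the furniture and walls round the work are solid. World frame = base frame: x ahead of the robot, y to its left, z up, the work surface at z = 0. Lengths are in m, angles in rad, forces in N, time in s.
With the tool pointing down it reaches from about 0.325 to 0.85 m from the base axis. Payload 15.5 kg.
Tool frame: the origin (TCP) lies between the finger pads; the fingertips stand 25 mm ahead of it and the grasp point (between the pads) lies 6 mm ahead of it (robot.tip_reach is the distance from the TCP to the fingertips, in m); z points along the fingers, y is the line along which they close (so a half turn about z gives the same grasp; the last joint's range is limited). The gripper opens to 91 mm and grips with 3 to 60 N. Pads are 32 mm wide; open, the fingers measure 118 mm over their backs; the gripper's body (76 mm by 178 mm) begins 60 mm behind the grasp point.
Start: joints at [-1.431, 0.494, 1.345, -0, 1.302, -0.096], TCP at [0.146, -0.608, 0.239] pointing down, gripper open.
Joint ranges: [-2.91, 2.91], [-0.82, 2.16], [0.22, 2.67], [-1.22, 4.37], [0.12, 2.79], [-3.08, 3.08]. Speed limits (rad/s): [1.89, 1.89, 2.57, 3.01, 3.01, 3.01].

### API

Orientations are given as a rotation vector (axis times angle).
In Python, from cell import robot gives the robot as it stands. The module is installed in compiled form; this text tells all that it offers.
- The arm moves only by the shell command python3 -m pendant 'ROWS'. ROWS is JSON, a list of rows, each an object of numbers: "tx", "ty", "tz": the shift along the world's x, y, z in m; "rx", "ry", "rz": the turn, a rotation vector about the world's x, y, z in rad; "claw": the opening, from 0 (shut) to 1 (fully open). In form: [{"tx": .., "ty": .., "tz": .., "rx": .., "ry": .., "rz": .., "claw": ..}, ...]. A call has 1 to 20 rows; each row shifts and turns the commanded pose from where the row before left it; what a row does not reach is not made up. A row lasts 1/12 s, in which the tool goes at most 41.7 mm and 7.16 degrees, less where a joint would pass 70% of its speed; a pose out of reach is approached as far as the arm can. A call with a gripper value outside its range is refused whole. The fingers move at their own pace and stop on an object; the grip force is fixed at half the most. Time passes only in rows, so rows that do not move let the fingers close. It gives the time, the measured TCP pose, the force, the opening and the grip force at its end, in the units of the state.
- robot.sense(): the state, without advancing time (a new reading comes with each control period).
- robot.snapshot(name): name is "scene" or "top" or "wrist"; returns the picture (420x560x3 uint8, red, green, blue); there is no depth.
- robot.calibration(name): a dict with "fx", "fy", "cx", "cy" (pixels), "T" (4x4, takes a point from camera to world coordinates); the wrist camera has in their place "mount" (4x4, takes a point from camera to tool coordinates, whose origin is the TCP and whose axes are the flange's). Camera axes: x right, y up, looking along -z (the intrinsics and any distortion apply to the point x, -y, -z); pixel columns grow to the right and rows downward; lengths in m; the calibration is good to about 2 mm. A picture is of the moment at which its call begins: read the wrist's pose just before it. calibration takes no time and is no camera call.
- robot.sign_off(): hands the job in; it is judged then, once.
The state is a dict: "t": time; "qpos": joint angles; "joint_vel": joint speeds; "effort": joint torques, N m; "tool_pos": TCP position; "eef_rot": TCP orientation; "wrist_force": force on the tool from outside, world axes, zero at the start; "ft_torque": the same for the moment, N m; "grip_width": opening from 0.0 (shut) to 1.0 (fully open); "grasp_force": force on a finger pad.
Only numpy, scipy, OpenCV 4.12 (cv2) and the standard library are available. Lean on these libraries where they do the work, as an engineer would, in place of code of your own. Each camera call takes 0.05 s, during which the arm holds its last target. There are 200 camera calls.

### The job

Put the two battery packs into the open battery drawer of the bench scale, one in each bay, label up, with the orange contact end under the black hood and pressed against the spring contact in the middle and the other end lying flat down behind its end wall. The spring contacts give easily but bend if rammed against their stops, so feel for them and do not force them. When both are in, push the drawer fully home until it clicks into its catch. Leave the jar and the wash bottle standing where they are.

Things in the scene. Friction and masses are not known exactly. Their poses are not given: they have to be found in the camera images.
- scale: white portable bench scale, fixed: housing 224 mm wide (y), 190 deep (x), 58 high, stainless pan on it up to z = 67 mm, indicator on a post behind the pan (up to 140 mm high, from 175 mm behind the front face). Origin: on the table below the middle of the front face; x into the scale, away from the robot, y left. The battery drawer comes out of the front face towards -x
- battery_drawer (a joint): how far the drawer stands out of the scale, m: 0 = fully home, panel against the housing; at most 0.110; opens straight along the scale's -x. Friction about 1 N; from 11 to 5 mm before home a ball catch resists with up to about 10 N, from 5 mm on it pulls the drawer home and holds it. Let go too early, it springs back a few mm
- drawer_front (a point): middle of the outer face of the drawer's white front panel, 30 mm above the table; axes as the scale's. Panel 204 mm wide, 5 to 52 mm above the table, 9 mm thick; the two bays lie in line along y, their centre line 54 mm behind this face. The tray behind the panel is 90 mm deep with a 10 mm high back wall
- bay_left (a point): left bay of the drawer: where the centre of a seated pack's orange end face comes to lie, 14 mm above the bay floor (floor 9 mm above the table). Axes as the scale's. The bay runs from here 72 mm to the left; a seated pack's x points along the scale's -y, like the yellow floor arrow. Corner guides within 17 mm of each end, 14 mm high, bevelled, give 2 mm play each side; between them 26 mm of free floor beside the pack for fingers
- bay_right (a point): right bay of the drawer: where the centre of a seated pack's orange end face comes to lie, 14 mm above the bay floor (floor 9 mm above the table). Axes as the scale's. The bay runs from here 72 mm to the right; a seated pack's x points along the scale's +y, like the yellow floor arrow. Corner guides within 17 mm of each end, 14 mm high, bevelled, give 2 mm play each side; between them 26 mm of free floor beside the pack for fingers
- end_wall_left (a point): left bay's end wall: foot of its inner face, on the bay floor, on the bay's centre line. The wall is 60 mm wide, 12 mm high, its top edge bevelled outwards. The seated pack's ridged end lies against it, pushed by the spring
- end_wall_right (a point): right bay's end wall: foot of its inner face, on the bay floor, on the bay's centre line. The wall is 60 mm wide, 12 mm high, its top edge bevelled outwards. The seated pack's ridged end lies against it, pushed by the spring
- spring_left: brass spring contact of the left bay, 22 mm wide, 1.5 to 11.5 mm above the bay floor; origin on the floor line below the middle of its face. At rest the face stands 3 mm left of point bay_left: free length 69 mm for a 72 mm pack. It gives from 3 N, stiffens 0.6 N per mm and reaches its stop after 11 mm (9.6 N); driven hard against the stop it bends (over 25 N). The middle block begins 16 mm behind its rest face
- spring_right: brass spring contact of the right bay, 22 mm wide, 1.5 to 11.5 mm above the bay floor; origin on the floor line below the middle of its face. At rest the face stands 3 mm right of point bay_right: free length 69 mm for a 72 mm pack. It gives from 3 N, stiffens 0.6 N per mm and reaches its stop after 11 mm (9.6 N); driven hard against the stop it bends (over 25 N). The middle block begins 16 mm behind its rest face
- hood (a point): middle of the underside of the black hood between the bays, 34 mm above the bay floor; hood 36 mm (x) x 44 mm (y) x 4 mm, on a 10 mm thick middle block. A level pack cannot be lowered past it: the orange end goes in low under it with the other end raised 10 to 22 degrees, pushes the contact back, then the raised end swings down inside the end wall
- pack_a: battery pack, dark block 72 x 36 x 28 mm (its x, y, z), about 160 g, lying label up on the table: orange end cap with two brass contact strips at +x, white label with blue stripe on top, fine black ridges across the top at the other end. Origin: centre of its underside; x along its length towards the orange end, z up through the label
- pack_a_contacts (a point): centre of pack_a's orange end face (36 mm along its x, 14 mm above its underside)
- pack_b: battery pack, dark block 72 x 36 x 28 mm (its x, y, z), about 160 g, lying label up on the table: orange end cap with two brass contact strips at +x, white label with blue stripe on top, fine black ridges across the top at the other end. Origin: centre of its underside; x along its length towards the orange end, z up through the label
- pack_b_contacts (a point): centre of pack_b's orange end face (36 mm along its x, 14 mm above its underside)
- jar: bystander: white sample jar with a cream lid, 54 mm across, 62 mm high; origin centre of its underside
- wash_bottle: bystander: white wash bottle with blue cap, 64 mm body, 184 mm high with its bent spout; origin on the table under it
Not all that is in view belongs to the job. Leave any purple or red look-alike of the pack_b alone.

How it is judged:
On the way, in this order (a step that is already met when the one before it is completed fails the run):
1. one pack lies seated in a bay, released, with the drawer open (((((distance between pack_a_contacts and bay_left below 0.005 m and angle between pack_a's own z axis and vertical below 0.07 rad) or (distance between pack_a_contacts and bay_right below 0.005 m and angle between pack_a's own z axis and vertical below 0.07 rad)) and contact force between pack_a and the fingers below 0.3 N) or (((distance between pack_b_contacts and bay_left below 0.005 m and angle between pack_b's own z axis and vertical below 0.07 rad) or (distance between pack_b_contacts and bay_right below 0.005 m and angle between pack_b's own z axis and vertical below 0.07 rad)) and contact force between pack_b and the fingers below 0.3 N)) and value of joint battery_drawer above 0.06 m), for 0.2 s.
2. both packs lie seated in their bays, released, with the drawer still open (((distance between pack_a_contacts and bay_left below 0.005 m and angle between pack_a's own z axis and vertical below 0.07 rad) or (distance between pack_a_contacts and bay_right below 0.005 m and angle between pack_a's own z axis and vertical below 0.07 rad)) and ((distance between pack_b_contacts and bay_left below 0.005 m and angle between pack_b's own z axis and vertical below 0.07 rad) or (distance between pack_b_contacts and bay_right below 0.005 m and angle between pack_b's own z axis and vertical below 0.07 rad)) and value of joint battery_drawer above 0.06 m and contact force between each of pack_a, pack_b and the fingers below 0.3 N), for 0.2 s.
At the end, for the whole second after the job is handed in: Each bay holds one pack, label up and flat (within 4 degrees), its orange end face within 5 mm of its seated place at the spring contact in the middle; both packs lie still; the drawer is fully home in its catch (within 3 mm) (((distance between pack_a_contacts and bay_left below 0.005 m and angle between pack_a's own z axis and vertical below 0.07 rad) or (distance between pack_a_contacts and bay_right below 0.005 m and angle between pack_a's own z axis and vertical below 0.07 rad)) and ((distance between pack_b_contacts and bay_left below 0.005 m and angle between pack_b's own z axis and vertical below 0.07 rad) or (distance between pack_b_contacts and bay_right below 0.005 m and angle between pack_b's own z axis and vertical below 0.07 rad)) and value of joint battery_drawer below 0.003 m and linear speed of each of pack_a, pack_b below 0.02 m/s); the robot touches nothing.
It fails at once if the jar is moved from its place or knocked over (distance of jar from where it was at the start of the episode above 0.03 m or angle between jar's own z axis and vertical above 0.5 rad).
It fails at once if the wash bottle is moved from its place or knocked over (distance of wash_bottle from where it was at the start of the episode above 0.03 m or angle between wash_bottle's own z axis and vertical above 0.5 rad).
It fails at once if a spring contact is bent: forced with over 25 N (contact force between any of spring_left, spring_right and anything else above 25 N).
It also fails if it takes over 70 s, if anything falls off the work surface, if the arm or the gripper's body presses on something with over 40 N, if the wrist force passes 120 N, or if a joint passes its speed limit or range.

## Working session

There is one attempt and no reset: what is moved stays moved. The work goes in short steps, Python scripts to look and compute and a shell command to move; the robot and the scene stay as the last step left them, time stands still between calls to the robot, and variables do not carry over. Pictures are saved under pics/ and viewed, at most 10 in all, crops included, and the job is handed in when it is done.

```bash
mkdir -p pics
python3 - <<'E'
from cell import robot
import cv2
for n in ("scene","top"):
    im=robot.snapshot(n); cv2.imwrite(f"pics/{n}0.png",cv2.resize(im[:,:,::-1],(800,600),interpolation=cv2.INTER_CUBIC))
    c=robot.calibration(n); print(n,{k:(v if k!="T" else v) for k,v in c.items()})
print(robot.calibration("wrist")); print(robot.sense())
E
```

```text
scene {'fx': 380.4348562927024, 'fy': 380.4348562927024, 'cx': 285.6479482988739, 'cy': 209.9914483196228, 'T': array([[-0.80438331,  0.23835028, -0.54420276,  0.08991716],
       [-0.59370688, -0.35625619,  0.72152178,  0.68325515],
       [-0.02190069,  0.90347699,  0.42807673,  0.48177498],
       [ 0.        ,  0.        ,  0.        ,  1.        ]])}
top {'fx': 492.75053567523906, 'fy': 492.75053567523906, 'cx': 284.5949286605553, 'cy': 217.16880865441817, 'T': array([[ 0.01826551,  0.99562071, -0.091683  ,  0.50871801],
       [-0.99950915,  0.01584832, -0.02702384, -0.04713622],
       [-0.02545247,  0.09213161,  0.99542149,  1.16487199],
       [ 0.        ,  0.        ,  0.        ,  1.        ]])}
{'fx': 355.8961367400369, 'fy': 355.8961367400369, 'cx': 277.016459476613, 'cy': 212.41686555367215, 'mount': array([[ 3.55068853e-05,  9.54778134e-01,  2.97319212e-01,
         8.48886536e-02],
       [ 9.99999818e-01, -2.12849653e-04,  5.64098480e-04,
        -1.41425082e-03],
       [ 6.01873185e-04,  2.97319138e-01, -9.54777968e-01,
        -1.46298219e-01],
       [ 0.00000000e+00,  0.00000000e+00,  0.00000000e+00,
         1.00000000e+00]])}
{'t': 0.1, 'qpos': array([-1.43048409e+00,  4.94158736e-01,  1.34604303e+00, -2.28596478e-05,
        1.30252319e+00, -9.54944858e-02]), 'joint_vel': array([ 0.00234744,  0.00095744, -0.0004909 , -0.00088263, -0.00023673,
        0.0003608 ]), 'effort': array([ 1.69747498e-03, -8.80244422e+01, -3.82540441e+01,  7.10159191e-02,
        4.83856781e-02, -4.60328249e-05]), 'tool_pos': array([ 0.14597291, -0.60739493,  0.23838331]), 'eef_rot': array([-3.11865719e+00, -3.69423115e-01,  7.44359775e-05]), 'wrist_force': array([-0.16328506, -0.65486169, -0.80445582]), 'ft_torque': array([ 0.00807626, -0.0084972 ,  0.00433747]), 'grasp_force': 0.0, 'grip_width': 0.998970569468691}
```

View pics/top0.png

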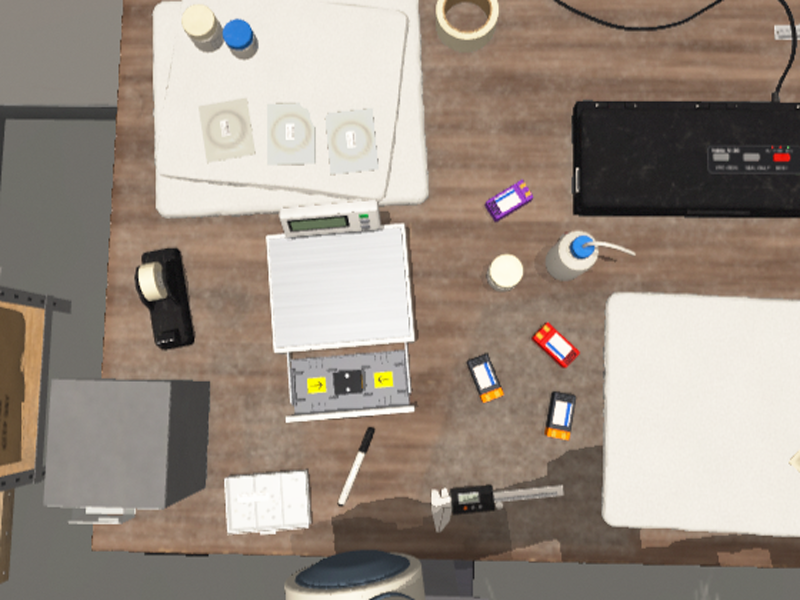

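View pics/scene0.png

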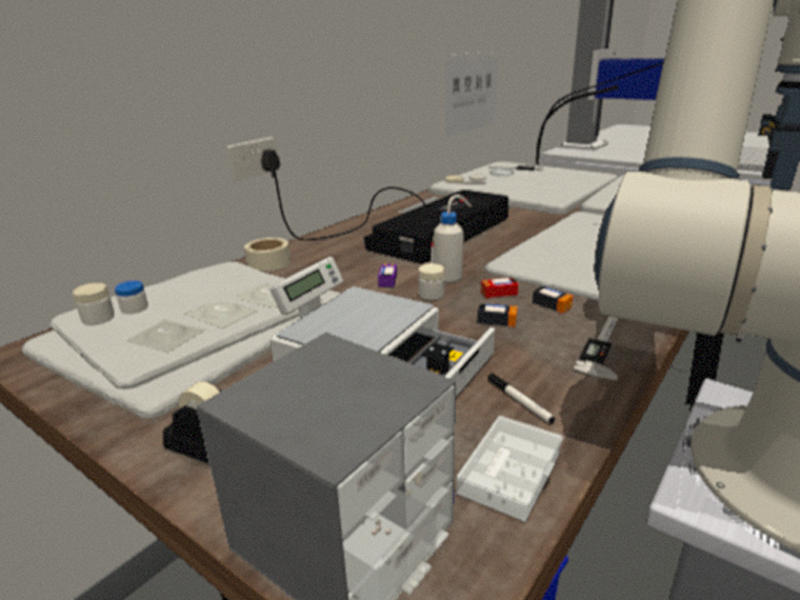

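The top view shows the drawer front edge from (287,418) to (414,408), the hood at (348,382), the yellow arrows at (317,385) and (383,379), and the dark packs at (485,378) and (562,415) with their orange ends facing down. The red and purple look-alikes are at (556,345) and (509,200), the jar at (506,272) and the bottle at (572,255).

```bash
cat > h.py <<'E'
import numpy as np,cv2
from cell import robot
from scipy.spatial.transform import Rotation as R
def ray(cal,T,u,v):
    d=T[:3,:3]@np.array([(u-cal["cx"])/cal["fx"],-(v-cal["cy"])/cal["fy"],-1]); return T[:3,3],d
def at(cal,T,u,v,z):
    o,d=ray(cal,T,u,v); return o+d*(z-o[2])/d[2]
def toolT(s):
    T=np.eye(4);T[:3,:3]=R.from_rotvec(s["eef_rot"]).as_matrix();T[:3,3]=s["tool_pos"];return T
def wristT(s): return toolT(s)@robot.calibration("wrist")["mount"]
E
python3 - <<'E'
from h import *
c=robot.calibration("top");k=.7
for n,u,v,z in [("panelL",287,418,.052),("panelR",414,408,.052),("hood",348,382,.047),("arrL",317,385,.009),("arrR",383,379,.009),
 ("housL",274,351,.06),("housR",414,342,.06),("A ctr",485,378,.028),("A ora",492,397,.028),("A back",478,356,.028),("B ora",560,437,.028),("B back",564,393,.028),("jar",506,272,.062),("bot",582,245,.13),("red",556,345,.028)]:
    print(n,at(c,c["T"],u*k,v*k,z).round(4))
s=robot.sense();print(toolT(s).round(3))
E
```

```text
panelL [0.438 0.168 0.052]
panelR [ 0.4575 -0.0314  0.052 ]
hood [0.4961 0.0739 0.047 ]
arrL [0.4898 0.1288 0.009 ]
arrR [0.5016 0.0207 0.009 ]
housL [0.5427 0.1906 0.06  ]
housR [ 0.5606 -0.0297  0.06  ]
A ctr [ 0.5063 -0.1441  0.028 ]
A ora [ 0.4763 -0.1555  0.028 ]
A back [ 0.5413 -0.1326  0.028 ]
B ora [ 0.4153 -0.2635  0.028 ]
B back [ 0.4848 -0.27    0.028 ]
jar [ 0.6733 -0.1728  0.062 ]
bot [ 0.7051 -0.277   0.13  ]
red [ 0.5612 -0.2574  0.028 ]
[[ 0.972  0.234 -0.     0.146]
 [ 0.234 -0.972  0.001 -0.607]
 [ 0.    -0.001 -1.     0.238]
 [ 0.     0.     0.     1.   ]]
```

```bash
python3 -m pendant '[{"tx":0.0176,"ty":0.0293,"rz":0.0055,"claw":1},{"tx":0.0176,"ty":0.0293,"rz":0.0055,"claw":1},{"tx":0.0176,"ty":0.0293,"rz":0.0055,"claw":1},{"tx":0.0176,"ty":0.0293,"rz":0.0055,"claw":1},{"tx":0.0176,"ty":0.0293,"rz":0.0055,"claw":1},{"tx":0.0176,"ty":0.0293,"rz":0.0055,"claw":1},{"tx":0.0176,"ty":0.0293,"rz":0.0055,"claw":1},{"tx":0.0176,"ty":0.0293,"rz":0.0055,"claw":1},{"tx":0.0176,"ty":0.0293,"rz":0.0055,"claw":1},{"tx":0.0176,"ty":0.0293,"rz":0.0055,"claw":1},{"tx":0.0176,"ty":0.0293,"rz":0.0055,"claw":1},{"tx":0.0176,"ty":0.0293,"rz":0.0055,"claw":1},{"tx":0.0176,"ty":0.0293,"rz":0.0055,"claw":1},{"tx":0.0176,"ty":0.0293,"rz":0.0055,"claw":1},{"tx":0.0176,"ty":0.0293,"rz":0.0055,"claw":1},{"tx":0.0176,"ty":0.0293,"rz":0.0055,"claw":1},{"tx":0.0176,"ty":0.0293,"rz":0.0055,"claw":1},{"tx":0.0176,"ty":0.0293,"rz":0.0055,"claw":1},{"tx":0.0176,"ty":0.0293,"rz":0.0055,"claw":1},{"claw":1}]'
cat >> h.py <<'E'
def wshot(name,scale=1.4286):
    s=robot.sense(); im=robot.snapshot("wrist"); np.savez(f"pics/{name}.npz",im=im,T=wristT(s),tool=toolT(s))
    cv2.imwrite(f"pics/{name}.png",cv2.resize(im[:,:,::-1],None,fx=scale,fy=scale,interpolation=cv2.INTER_CUBIC)); print("tcp",s["tool_pos"].round(4),s["eef_rot"].round(4),"t",s["t"],"F",s["wrist_force"].round(2),"w",s["grip_width"])
def pts(name,lst,k=.7):
    d=np.load(f"pics/{name}.npz");c=robot.calibration("wrist")
    return {n:at(c,d["T"],u*k,v*k,z).round(4) for n,u,v,z in lst}
E
python3 -c "
from h import *
wshot('w1')"
```

```text
tcp [ 0.146  -0.6074  0.2384] [-3.1187e+00 -3.6940e-01  1.0000e-04] t 0.1 F [-0.16 -0.65 -0.8 ] w 0.998970569468691$[0]: bad value
```

View pics/w1.png

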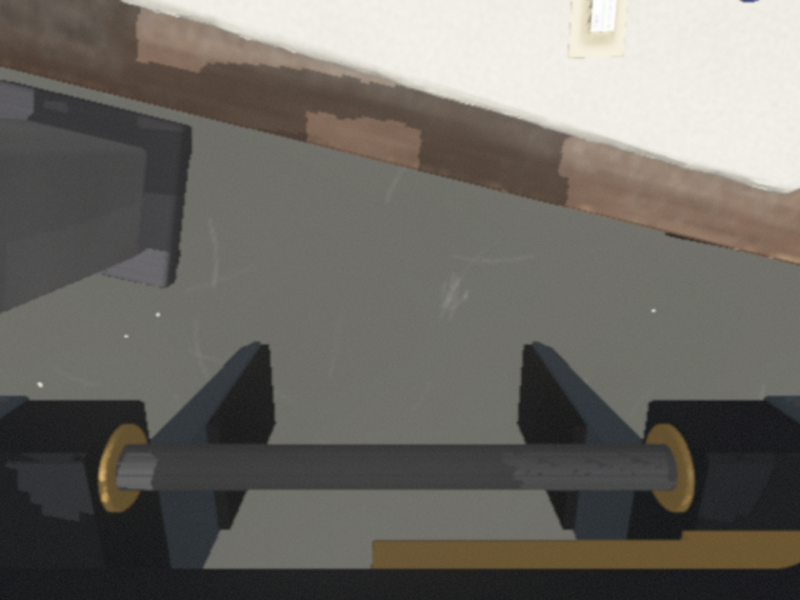

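The wrist picture at the start shows only the table's edge, and the fingers cover rows below 340. The move was refused, so I'll try again with all fields filled in.

```bash
python3 -m pendant '[{"tx":0.0134,"ty":0.0283,"tz":0.0,"rx":0.0,"ry":0.0,"rz":0.0055,"claw":0.99}]'; python3 -m pendant '[{"tx":0.0134,"ty":0.0283,"rz":0.0055,"claw":0.99}]'
```

```text
t: 0.23
tool_pos: [0.1579, -0.5825, 0.2384]
eef_rot: [3.117, 0.374, -0.001]
wrist_force: [-0.1, 0.9, 0.7]
grip_width: 0.991
grasp_force: 0.0$[0]: bad value
```

```bash
python3 -m pendant '[{"tx":0.0134,"ty":0.0283,"tz":0,"rx":0,"ry":0,"rz":0.0055,"claw":0.99},{"tx":0.0134,"ty":0.0283,"tz":0,"rx":0,"ry":0,"rz":0.0055,"claw":0.99},{"tx":0.0134,"ty":0.0283,"tz":0,"rx":0,"ry":0,"rz":0.0055,"claw":0.99},{"tx":0.0134,"ty":0.0283,"tz":0,"rx":0,"ry":0,"rz":0.0055,"claw":0.99},{"tx":0.0134,"ty":0.0283,"tz":0,"rx":0,"ry":0,"rz":0.0055,"claw":0.99},{"tx":0.0134,"ty":0.0283,"tz":0,"rx":0,"ry":0,"rz":0.0055,"claw":0.99},{"tx":0.0134,"ty":0.0283,"tz":0,"rx":0,"ry":0,"rz":0.0055,"claw":0.99},{"tx":0.0134,"ty":0.0283,"tz":0,"rx":0,"ry":0,"rz":0.0055,"claw":0.99},{"tx":0.0134,"ty":0.0283,"tz":0,"rx":0,"ry":0,"rz":0.0055,"claw":0.99},{"tx":0.0134,"ty":0.0283,"tz":0,"rx":0,"ry":0,"rz":0.0055,"claw":0.99},{"tx":0.0134,"ty":0.0283,"tz":0,"rx":0,"ry":0,"rz":0.0055,"claw":0.99},{"tx":0.0134,"ty":0.0283,"tz":0,"rx":0,"ry":0,"rz":0.0055,"claw":0.99},{"tx":0.0134,"ty":0.0283,"tz":0,"rx":0,"ry":0,"rz":0.0055,"claw":0.99},{"tx":0.0134,"ty":0.0283,"tz":0,"rx":0,"ry":0,"rz":0.0055,"claw":0.99},{"tx":0.0134,"ty":0.0283,"tz":0,"rx":0,"ry":0,"rz":0.0055,"claw":0.99},{"tx":0.0134,"ty":0.0283,"tz":0,"rx":0,"ry":0,"rz":0.0055,"claw":0.99},{"tx":0.0134,"ty":0.0283,"tz":0,"rx":0,"ry":0,"rz":0.0055,"claw":0.99},{"tx":0.0134,"ty":0.0283,"tz":0,"rx":0,"ry":0,"rz":0.0055,"claw":0.99},{"tx":0,"ty":0,"tz":0,"rx":0,"ry":0,"rz":0,"claw":0.99},{"tx":0,"ty":0,"tz":0,"rx":0,"ry":0,"rz":0,"claw":0.99}]'
python3 -c "
from h import *
wshot('w2')"
```

```text
t: 1.9
tool_pos: [0.4009, -0.0687, 0.2388]
eef_rot: [-3.095, -0.537, 0.0]
wrist_force: [0.8, -0.3, 0.3]
grip_width: 0.99
grasp_force: 0.0
tcp [ 0.4009 -0.0687  0.2388] [-3.0952e+00 -5.3700e-01  3.0000e-04] t 1.9 F [ 0.84 -0.28  0.28] w 0.9902552172009774
```

View pics/w2.png

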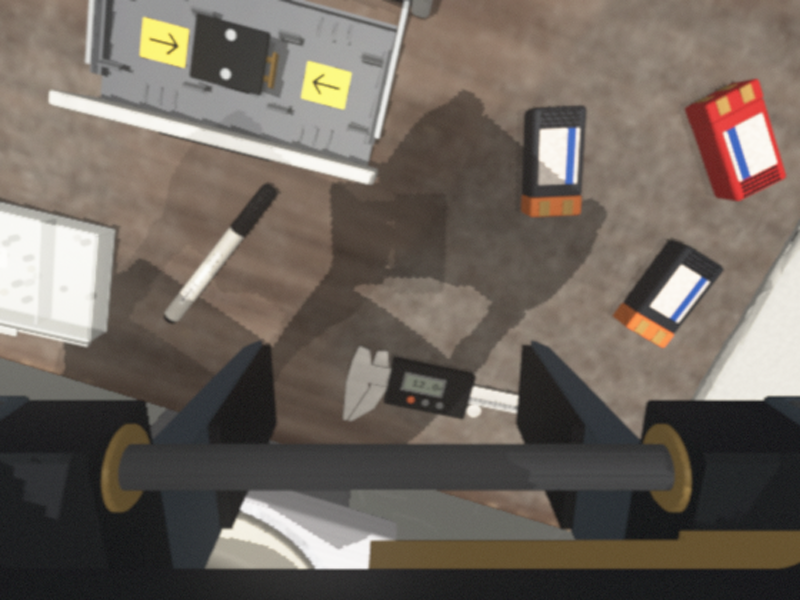

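The wrist view shows pack A's right top edge from (586,106) to (581,214), and pack B's from (721,266) to (668,346). The hood has corners at (196,13), (272,30), (264,94) and (189,79). The outer panel edge runs from (50,104) to (375,184), and the arrows are at (164,42) and (326,86).

Run:
```python
from h import *
p=pts('w2',[("Ab",586,106,.028),("Af",581,214,.028),("Bb",721,266,.028),("Bf",668,346,.028),("pL",50,104,.052),("pR",375,184,.052),
("h1",196,13,.047),("h2",272,30,.047),("h3",264,94,.047),("h4",189,79,.047),("aL",164,42,.009),("aR",326,86,.009),("Acl",560,161,.028)])
for k,v in p.items(): print(k,v)
for n in "AB":
    b,f=p[n+"b"][:2],p[n+"f"][:2]; d=(f-b)/np.linalg.norm(f-b); L=np.linalg.norm(f-b)
    # pack y (left of x); right edge in image seen with front down => pack left side
    c=(b+f)/2
    print(n,"len",L,"yaw",np.degrees(np.arctan2(d[1],d[0])),"center opts",c+18e-3*np.array([d[1],-d[0]]),c-18e-3*np.array([d[1],-d[0]]))
h=sum(p[f"h{i}"] for i in range(1,5))/4; print("hood",h)
e=p["pL"]-p["pR"]; print("panel",(p["pL"]+p["pR"])/2,np.linalg.norm(e),"scale yaw",np.degrees(np.arctan2(-e[0],e[1])))
for a,b in(("h1","h2"),("h4","h3"),("aL","aR")):
    e=p[a]-p[b];print(np.linalg.norm(e[:2]),np.degrees(np.arctan2(-e[0],e[1])))
print((p["aL"]+p["aR"])/2)
```

```text
Ab [ 0.5455 -0.1478  0.028 ]
Af [ 0.4807 -0.1756  0.028 ]
Bb [ 0.4811 -0.2866  0.028 ]
Bf [ 0.4133 -0.2809  0.028 ]
pL [0.4318 0.1687 0.052 ]
pR [ 0.4536 -0.0341  0.052 ]
h1 [0.5108 0.0978 0.047 ]
h2 [0.5173 0.053  0.047 ]
h3 [0.4814 0.0482 0.047 ]
h4 [0.4741 0.0937 0.047 ]
aL [0.4902 0.1294 0.009 ]
aR [0.5007 0.0194 0.009 ]
Acl [ 0.5082 -0.1466  0.028 ]
A len 0.07051155933604077 yaw -156.78007027709148 center opts [ 0.50600329 -0.14515803] [ 0.52019671 -0.17824197]
B len 0.06803917988923738 yaw 175.194398756531 center opts [ 0.44870795 -0.26581328] [ 0.44569205 -0.30168672]
hood [0.4959   0.073175 0.047   ]
panel [0.4427 0.0673 0.052 ] 0.20396833087516306 scale yaw 6.13545404408668
0.04526908437333363 8.255397517312677
0.04608188364205613 9.114831551835135
0.11049999999999999 5.452621987812536
[0.49545 0.0744  0.009  ]
```

```bash
python3 -m pendant '[{"tx":0.021,"ty":-0.0153,"tz":-0.022,"rx":0,"ry":0,"rz":0.004,"claw":0.99},{"tx":0.021,"ty":-0.0153,"tz":-0.022,"rx":0,"ry":0,"rz":0.004,"claw":0.99},{"tx":0.021,"ty":-0.0153,"tz":-0.022,"rx":0,"ry":0,"rz":0.004,"claw":0.99},{"tx":0.021,"ty":-0.0153,"tz":-0.022,"rx":0,"ry":0,"rz":0.004,"claw":0.99},{"tx":0.021,"ty":-0.0153,"tz":-0.022,"rx":0,"ry":0,"rz":0.004,"claw":0.99},{"tx":0,"ty":0,"tz":-0.025,"rx":0,"ry":0,"rz":0,"claw":0.99},{"tx":0,"ty":0,"tz":-0.025,"rx":0,"ry":0,"rz":0,"claw":0.99},{"tx":0,"ty":0,"tz":-0.025,"rx":0,"ry":0,"rz":0,"claw":0.99},{"tx":0,"ty":0,"tz":-0.015,"rx":0,"ry":0,"rz":0,"claw":0.99},{"tx":0,"ty":0,"tz":-0.01,"rx":0,"ry":0,"rz":0,"claw":0.99},{"tx":0,"ty":0,"tz":0,"rx":0,"ry":0,"rz":0,"claw":0.6},{"tx":0,"ty":0,"tz":0,"rx":0,"ry":0,"rz":0,"claw":0.5},{"tx":0,"ty":0,"tz":0,"rx":0,"ry":0,"rz":0,"claw":0},{"tx":0,"ty":0,"tz":0,"rx":0,"ry":0,"rz":0,"claw":0},{"tx":0,"ty":0,"tz":0,"rx":0,"ry":0,"rz":0,"claw":0},{"tx":0,"ty":0,"tz":0,"rx":0,"ry":0,"rz":0,"claw":0},{"tx":0,"ty":0,"tz":0,"rx":0,"ry":0,"rz":0,"claw":0},{"tx":0,"ty":0,"tz":0,"rx":0,"ry":0,"rz":0,"claw":0}]'
```

```text
t: 3.45
tool_pos: [0.5057, -0.1465, 0.0292]
eef_rot: [3.091, 0.563, 0.0]
wrist_force: [-0.4, -0.2, 0.1]
grip_width: 0.436
grasp_force: 0.0
```

```bash
python3 -m pendant '[{"tx":0,"ty":0,"tz":0,"rx":0,"ry":0,"rz":0,"claw":0},{"tx":0,"ty":0,"tz":0,"rx":0,"ry":0,"rz":0,"claw":0},{"tx":0,"ty":0,"tz":0,"rx":0,"ry":0,"rz":0,"claw":0},{"tx":0,"ty":0,"tz":0,"rx":0,"ry":0,"rz":0,"claw":0}]'
python3 -c "
from h import *
wshot('w3')"
```

```text
t: 3.78
tool_pos: [0.5057, -0.1465, 0.0291]
eef_rot: [3.091, 0.563, 0.0]
wrist_force: [-0.4, 1.5, 5.3]
grip_width: 0.392
grasp_force: 29.8
tcp [ 0.5057 -0.1465  0.0291] [3.0906e+00 5.6280e-01 4.0000e-04] t 3.7833 F [-0.43  1.51  5.31] w 0.3921842836744656
```

View pics/w3.png

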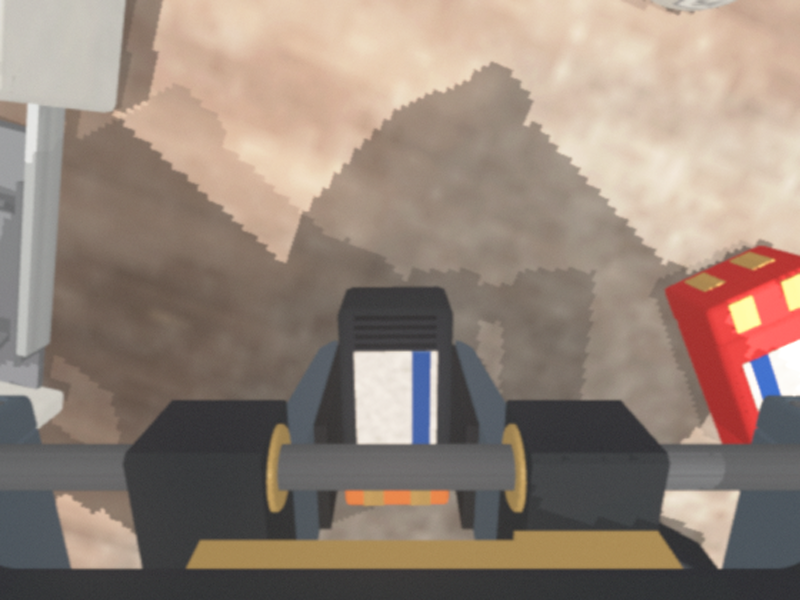

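The pack is gripped squarely (opening 0.392 = 36 mm). Its back top edge is near row 313 and its orange end near row 503.

Run:
```python
from h import *
d=np.load('pics/w3.npz')
for n,v in pts('w3',[("back",396,313,.028),("backbottom",396,288,.0),("front",396,503,.028)]).items():
    print(n,(np.linalg.inv(d["tool"])@np.r_[v,1]).round(4))
```

```text
back [ 0.0361 -0.0014  0.0011  1.    ]
backbottom [ 0.0363 -0.0013  0.0291  1.    ]
front [-0.0331 -0.0014  0.0011  1.    ]
```

```bash
python3 -m pendant '[{"tx":0,"ty":0,"tz":0.03,"rx":0,"ry":0,"rz":0,"claw":0},{"tx":0,"ty":0,"tz":0.03,"rx":0,"ry":0,"rz":0,"claw":0},{"tx":0,"ty":0,"tz":0.03,"rx":0,"ry":0,"rz":0,"claw":0},{"tx":0,"ty":0,"tz":0.03,"rx":0,"ry":0,"rz":0,"claw":0},{"tx":-0.0014,"ty":0.0255,"tz":0,"rx":0,"ry":0,"rz":0.119,"claw":0},{"tx":-0.0014,"ty":0.0255,"tz":0,"rx":0,"ry":0,"rz":0.119,"claw":0},{"tx":-0.0014,"ty":0.0255,"tz":0,"rx":0,"ry":0,"rz":0.119,"claw":0},{"tx":-0.0014,"ty":0.0255,"tz":0,"rx":0,"ry":0,"rz":0.119,"claw":0},{"tx":-0.0014,"ty":0.0255,"tz":0,"rx":0,"ry":0,"rz":0.119,"claw":0},{"tx":-0.0014,"ty":0.0255,"tz":0,"rx":0,"ry":0,"rz":0.119,"claw":0},{"tx":-0.0014,"ty":0.0255,"tz":0,"rx":0,"ry":0,"rz":0.119,"claw":0},{"tx":-0.0014,"ty":0.0255,"tz":0,"rx":0,"ry":0,"rz":0.119,"claw":0},{"tx":-0.0014,"ty":0.0255,"tz":0,"rx":0,"ry":0,"rz":0.119,"claw":0},{"tx":-0.0014,"ty":0.0255,"tz":0,"rx":0,"ry":0,"rz":0.119,"claw":0},{"tx":-0.0014,"ty":0.0255,"tz":0,"rx":0,"ry":0,"rz":0.119,"claw":0},{"tx":0,"ty":0,"tz":0,"rx":0,"ry":0,"rz":0,"claw":0},{"tx":0,"ty":0,"tz":0,"rx":0,"ry":0,"rz":0,"claw":0}]'
python3 -c "
from h import *
wshot('w4')"
```

```text
t: 5.25
tool_pos: [0.4898, 0.135, 0.1487]
eef_rot: [-2.107, -2.33, 0.001]
wrist_force: [-0.3, -0.4, -1.9]
grip_width: 0.395
grasp_force: 29.8
tcp [0.4898 0.135  0.1487] [-2.1071e+00 -2.3298e+00  6.0000e-04] t 5.25 F [-0.29 -0.36 -1.86] w 0.3945842831589325
```

View pics/w4.png

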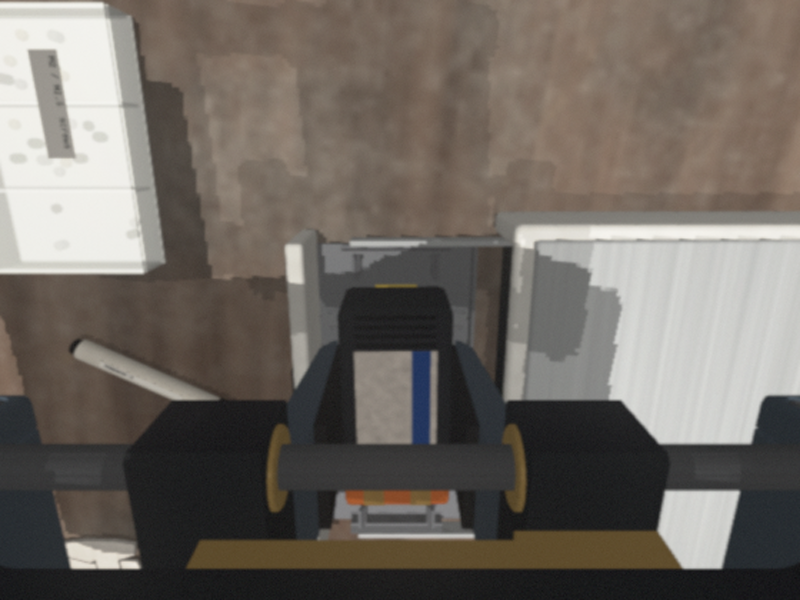

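The pack, the bay's arrow (375–416) and the guide pairs (358 and 434) are all centred on column 396, so the pack lines up with the bay laterally. The panel is parallel to it. Next I'll tilt and lower.

```bash
python3 -m pendant '[{"tx":0,"ty":0,"tz":0,"rx":0.087,"ry":0.0088,"rz":0,"claw":0},{"tx":0,"ty":0,"tz":0,"rx":0.087,"ry":0.0088,"rz":0,"claw":0},{"tx":0,"ty":0,"tz":0,"rx":0.087,"ry":0.0088,"rz":0,"claw":0},{"tx":0,"ty":0,"tz":-0.022,"rx":0,"ry":0,"rz":0,"claw":0},{"tx":0,"ty":0,"tz":-0.022,"rx":0,"ry":0,"rz":0,"claw":0},{"tx":0,"ty":0,"tz":-0.022,"rx":0,"ry":0,"rz":0,"claw":0},{"tx":0,"ty":0,"tz":-0.016,"rx":0,"ry":0,"rz":0,"claw":0},{"tx":0,"ty":0,"tz":-0.008,"rx":0,"ry":0,"rz":0,"claw":0},{"tx":0,"ty":0,"tz":-0.005,"rx":0,"ry":0,"rz":0,"claw":0},{"tx":0,"ty":0,"tz":-0.005,"rx":0,"ry":0,"rz":0,"claw":0},{"tx":0,"ty":0,"tz":0,"rx":0,"ry":0,"rz":0,"claw":0},{"tx":0,"ty":0,"tz":0,"rx":0,"ry":0,"rz":0,"claw":0}]'
```

```text
t: 6.3
tool_pos: [0.4905, 0.1339, 0.0494]
eef_rot: [-1.972, -2.176, -0.26]
wrist_force: [0.3, 0.1, -1.8]
grip_width: 0.392
grasp_force: 29.8
```

```bash
python3 -m pendant '[{"tx":0,"ty":0,"tz":-0.0015,"rx":0,"ry":0,"rz":0,"claw":0},{"tx":0.0003,"ty":-0.003,"tz":0,"rx":0,"ry":0,"rz":0,"claw":0},{"tx":0.0003,"ty":-0.003,"tz":0,"rx":0,"ry":0,"rz":0,"claw":0},{"tx":0.0002,"ty":-0.002,"tz":0,"rx":0,"ry":0,"rz":0,"claw":0},{"tx":0,"ty":0,"tz":0,"rx":0,"ry":0,"rz":0,"claw":0},{"tx":0,"ty":0,"tz":0,"rx":0,"ry":0,"rz":0,"claw":0}]'
python3 -m pendant '[{"tx":0.0002,"ty":-0.002,"tz":0,"rx":0,"ry":0,"rz":0,"claw":0},{"tx":0,"ty":0,"tz":0,"rx":0,"ry":0,"rz":0,"claw":0}]'
python3 -m pendant '[{"tx":0.0001,"ty":-0.0015,"tz":0,"rx":0,"ry":0,"rz":0,"claw":0},{"tx":0,"ty":0,"tz":0,"rx":0,"ry":0,"rz":0,"claw":0}]'
```

```text
t: 6.8
tool_pos: [0.4911, 0.1258, 0.0475]
eef_rot: [-1.972, -2.175, -0.26]
wrist_force: [0.6, -1.0, -1.7]
grip_width: 0.394
grasp_force: 29.8
t: 6.97
tool_pos: [0.4913, 0.1238, 0.0474]
eef_rot: [-1.971, -2.176, -0.259]
wrist_force: [-0.1, 0.1, -0.6]
grip_width: 0.394
grasp_force: 29.8
t: 7.13
tool_pos: [0.4913, 0.1224, 0.0474]
eef_rot: [-1.971, -2.175, -0.259]
wrist_force: [-0.3, 0.6, -1.6]
grip_width: 0.393
grasp_force: 29.8
```

```bash
for i in 1; do python3 -m pendant '[{"tx":0.0001,"ty":-0.0015,"tz":0,"rx":0,"ry":0,"rz":0,"claw":0},{"tx":0,"ty":0,"tz":0,"rx":0,"ry":0,"rz":0,"claw":0}]'; done
python3 -m pendant '[{"tx":0.0002,"ty":-0.0015,"tz":0,"rx":0,"ry":0,"rz":0,"claw":0},{"tx":0,"ty":0,"tz":0,"rx":0,"ry":0,"rz":0,"claw":0}]'
```

```text
t: 7.3
tool_pos: [0.4914, 0.121, 0.0474]
eef_rot: [-1.971, -2.175, -0.26]
wrist_force: [0.6, 4.5, -2.2]
grip_width: 0.392
grasp_force: 29.8
t: 7.47
tool_pos: [0.4916, 0.1195, 0.0474]
eef_rot: [-1.971, -2.175, -0.259]
wrist_force: [0.1, 4.7, -1.8]
grip_width: 0.398
grasp_force: 29.9
```

```bash
python3 -m pendant '[{"tx":0.0001,"ty":-0.0015,"tz":0,"rx":0,"ry":0,"rz":0,"claw":0},{"tx":0.0002,"ty":-0.0015,"tz":0,"rx":0,"ry":0,"rz":0,"claw":0},{"tx":0,"ty":0,"tz":0,"rx":0,"ry":0,"rz":0,"claw":0}]'
python3 -m pendant '[{"tx":-0.0001,"ty":0.001,"tz":-0.0014,"rx":-0.0435,"ry":-0.0044,"rz":0,"claw":0},{"tx":-0.0001,"ty":0.001,"tz":-0.0014,"rx":-0.0435,"ry":-0.0044,"rz":0,"claw":0},{"tx":0,"ty":0,"tz":0,"rx":0,"ry":0,"rz":0,"claw":0}]'
```

```text
t: 7.72
tool_pos: [0.491, 0.1177, 0.0474]
eef_rot: [-1.97, -2.173, -0.259]
wrist_force: [-1.8, 20.5, -1.7]
grip_width: 0.392
grasp_force: 37.1
t: 7.97
tool_pos: [0.491, 0.1205, 0.045]
eef_rot: [-2.018, -2.229, -0.175]
wrist_force: [-2.0, 17.0, 4.3]
grip_width: 0.4
grasp_force: 36.2
```

```bash
python3 -m pendant '[{"tx":-0.0001,"ty":0.001,"tz":0,"rx":0,"ry":0,"rz":0,"claw":0},{"tx":0,"ty":0,"tz":0,"rx":0,"ry":0,"rz":0,"claw":0}]'
python3 -m pendant '[{"tx":-0.0001,"ty":0.001,"tz":0,"rx":0,"ry":0,"rz":0,"claw":0},{"tx":0,"ty":0,"tz":0,"rx":0,"ry":0,"rz":0,"claw":0}]'
python3 - <<'E'
from h import *
wshot('w5')
im=robot.snapshot("scene");cv2.imwrite("pics/s5.png",cv2.resize(im[190:310,240:380,::-1],None,fx=5,fy=5,interpolation=cv2.INTER_CUBIC))
E
```

```text
t: 8.13
tool_pos: [0.4911, 0.1207, 0.0449]
eef_rot: [-2.017, -2.228, -0.177]
wrist_force: [-1.9, 13.8, 6.6]
grip_width: 0.39
grasp_force: 35.0
t: 8.3
tool_pos: [0.4912, 0.1211, 0.0448]
eef_rot: [-2.018, -2.228, -0.177]
wrist_force: [-1.8, 8.7, 4.4]
grip_width: 0.395
grasp_force: 32.0
tcp [0.4912 0.1211 0.0448] [-2.0181 -2.2277 -0.1767] t 8.3 F [-1.8   8.66  4.41] w 0.3946313711825545
```

View pics/s5.png

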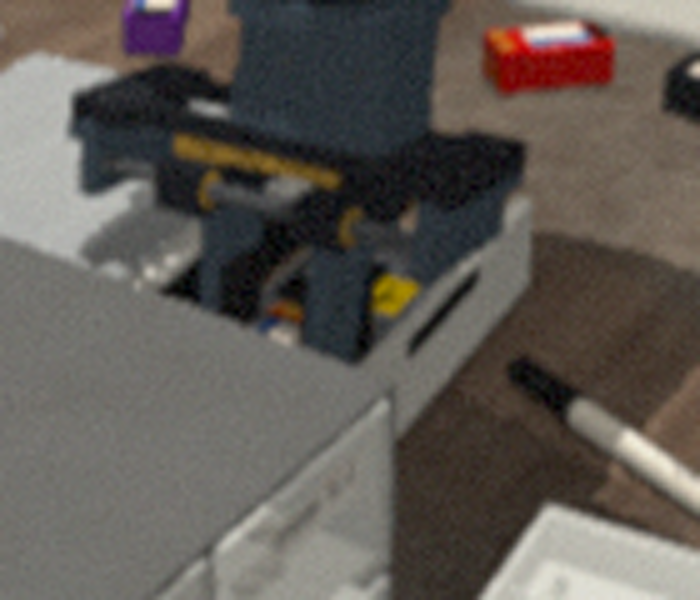

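The scene crop shows the gripper between the panel and the housing, with the tilt easing off. The hood's orange and yellow parts are visible behind the finger at about (280,310) and (395,293). Force falls as I back off, so I'll carry on gently.

```bash
python3 -m pendant '[{"tx":-0.0001,"ty":0.001,"tz":-0.001,"rx":-0.0435,"ry":-0.0044,"rz":0,"claw":0},{"tx":0,"ty":0,"tz":0,"rx":0,"ry":0,"rz":0,"claw":0}]'
python3 -m pendant '[{"tx":-0.0001,"ty":0.001,"tz":-0.0012,"rx":-0.0435,"ry":-0.0044,"rz":0,"claw":0},{"tx":0,"ty":0,"tz":0,"rx":0,"ry":0,"rz":0,"claw":0}]'
```

```text
t: 8.57
tool_pos: [0.4912, 0.1224, 0.0438]
eef_rot: [-2.043, -2.255, -0.132]
wrist_force: [-2.2, 7.6, -0.3]
grip_width: 0.394
grasp_force: 31.0
t: 8.73
tool_pos: [0.4912, 0.1233, 0.0426]
eef_rot: [-2.066, -2.281, -0.088]
wrist_force: [-0.9, 0.6, -0.9]
grip_width: 0.388
grasp_force: 33.1
```

```bash
python3 -m pendant '[{"tx":0,"ty":0.0004,"tz":-0.0017,"rx":-0.0435,"ry":-0.0044,"rz":0,"claw":0},{"tx":0,"ty":0,"tz":0,"rx":0,"ry":0,"rz":0,"claw":0}]'
python3 -m pendant '[{"tx":-0.0001,"ty":0.0007,"tz":-0.0018,"rx":-0.0435,"ry":-0.0044,"rz":0,"claw":0},{"tx":0,"ty":0,"tz":0,"rx":0,"ry":0,"rz":0,"claw":0}]'
```

```text
t: 8.9
tool_pos: [0.4915, 0.1242, 0.041]
eef_rot: [-2.088, -2.305, -0.045]
wrist_force: [-0.2, 8.4, 2.3]
grip_width: 0.395
grasp_force: 33.1
t: 9.07
tool_pos: [0.4916, 0.1251, 0.0392]
eef_rot: [2.108, 2.327, 0.001]
wrist_force: [-0.1, 12.2, 3.1]
grip_width: 0.391
grasp_force: 33.3
```

```bash
python3 -m pendant '[{"tx":0,"ty":0,"tz":0,"rx":0,"ry":0,"rz":0,"claw":0.5},{"tx":0,"ty":0,"tz":0,"rx":0,"ry":0,"rz":0,"claw":0.55},{"tx":0,"ty":0,"tz":0,"rx":0,"ry":0,"rz":0,"claw":0.55},{"tx":0,"ty":0,"tz":0,"rx":0,"ry":0,"rz":0,"claw":0.55},{"tx":0,"ty":0,"tz":0,"rx":0,"ry":0,"rz":0,"claw":0.55}]'
python3 -m pendant '[{"tx":0,"ty":0,"tz":0.02,"rx":0,"ry":0,"rz":0,"claw":0.55},{"tx":0,"ty":0,"tz":0.03,"rx":0,"ry":0,"rz":0,"claw":0.55},{"tx":0,"ty":0,"tz":0.04,"rx":0,"ry":0,"rz":0,"claw":0.8},{"tx":-0.003,"ty":0,"tz":0.04,"rx":0,"ry":0,"rz":0,"claw":0.99},{"tx":-0.002,"ty":-0.03,"tz":0.03,"rx":0,"ry":0,"rz":0,"claw":0.99},{"tx":-0.002,"ty":-0.03,"tz":0.03,"rx":0,"ry":0,"rz":0,"claw":0.99},{"tx":-0.002,"ty":-0.03,"tz":0,"rx":0,"ry":0,"rz":0,"claw":0.99},{"tx":-0.002,"ty":-0.03,"tz":0,"rx":0,"ry":0,"rz":0,"claw":0.99},{"tx":0,"ty":0,"tz":0,"rx":0,"ry":0,"rz":0,"claw":0.99},{"tx":0,"ty":0,"tz":0,"rx":0,"ry":0,"rz":0,"claw":0.99}]'
python3 - <<'E'
from h import *
s=robot.sense(); im=robot.snapshot("wrist"); np.savez("pics/w6.npz",im=im,T=wristT(s),tool=toolT(s)); print(s["tool_pos"],s["t"])
cv2.imwrite("pics/w6.png",cv2.resize(im[:,:,::-1],None,fx=1.4286,fy=1.4286,interpolation=cv2.INTER_CUBIC))
E
```

```text
t: 9.48
tool_pos: [0.4917, 0.1244, 0.0391]
eef_rot: [2.11, 2.327, 0.003]
wrist_force: [0.2, 12.2, 0.7]
grip_width: 0.551
grasp_force: 6.2
t: 10.32
tool_pos: [0.4802, 0.0034, 0.228]
eef_rot: [2.112, 2.325, 0.0]
wrist_force: [-1.0, 0.4, -0.3]
grip_width: 0.989
grasp_force: 0.0
[0.48019376 0.0033817  0.22799403] 10.3167
```

View pics/w6.png

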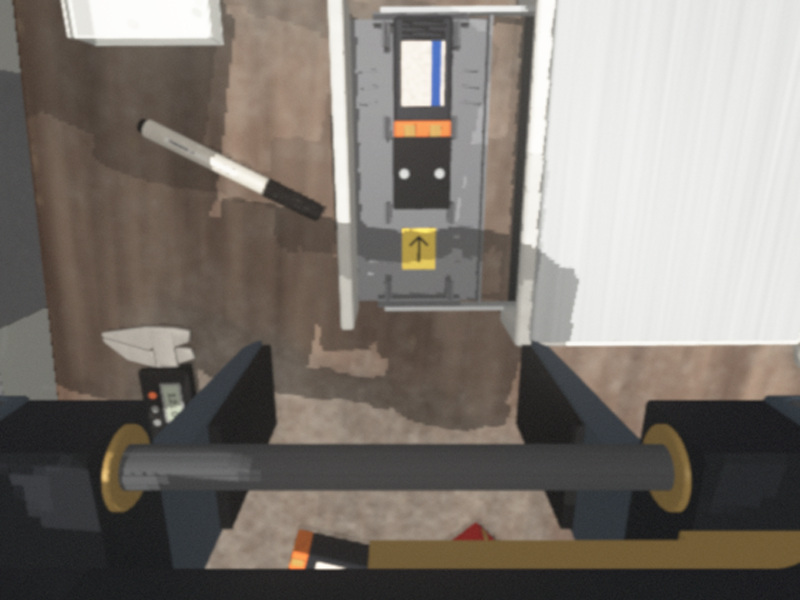

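The picture shows pack A in the left bay, label up, with its orange end at the hood (422,129) and its ridged end near (422,18). The hood spans (393–450, 137–208), and the right arrow is at (418,249).

Run:
```python
from h import *
p=pts('w6',[("back",422,17,.037),("h1",395,137,.047),("h2",450,137,.047),("h3",450,208,.047),("h4",393,208,.047),("arr",418.5,249,.009),("oraL",394,122,.037),("oraR",451,121,.037),("bl",395,18,.037),("br",449,17,.037),("gRl",388,288,.023),("gRr",448,288,.023),("wallin",418,297,.012),("panelT",332,0,.052),("panelB",343,328,.052)])
C=np.array([.4962,.0728]);th=np.radians(5.75);x=np.array([np.cos(th),np.sin(th)]);y=np.array([-x[1],x[0]])
for k,v in p.items(): print(k,v, "sx %.4f s %.4f"%((v[:2]-C)@x,(v[:2]-C)@y))
```

```text
back [0.4805 0.1627 0.037 ] sx -0.0066 s 0.0910
h1 [0.4711 0.0939 0.047 ] sx -0.0229 s 0.0235
h2 [0.5046 0.0972 0.047 ] sx 0.0108 s 0.0234
h3 [0.51   0.0545 0.047 ] sx 0.0119 s -0.0196
h4 [0.4739 0.051  0.047 ] sx -0.0244 s -0.0195
arr [0.4954 0.019  0.009 ] sx -0.0062 s -0.0534
oraL [0.4696 0.1029 0.037 ] sx -0.0235 s 0.0326
oraR [0.505  0.1069 0.037 ] sx 0.0122 s 0.0330
bl [0.4647 0.1607 0.037 ] sx -0.0225 s 0.0906
br [0.4964 0.1643 0.037 ] sx 0.0094 s 0.0910
gRl [ 0.4758 -0.0086  0.023 ] sx -0.0285 s -0.0789
gRr [ 0.5186 -0.0044  0.023 ] sx 0.0146 s -0.0791
wallin [ 0.4987 -0.0164  0.012 ] sx -0.0064 s -0.0890
panelT [0.429  0.1631 0.052 ] sx -0.0578 s 0.0966
panelB [ 0.4479 -0.0313  0.052 ] sx -0.0585 s -0.0987
```

Run:
```python
from h import *
C=np.array([.4962,.0728]);th=np.radians(5.75);x=np.array([np.cos(th),np.sin(th)]);y=np.array([-x[1],x[0]])
for n,l in (('w6',[("house front top",533,100,.058),("house2",522,335,.058),("trayback",484,200,.019)]),('w4',[("house",513,260,.058),("house b",503,390,.058),("panel",287,250,.052),("tb",473,300,.019),("arr",395.5,286,.009)])):
    for k,v in pts(n,l).items(): print(n,k,v,"sx %.4f s %.4f"%((v[:2]-C)@x,(v[:2]-C)@y))
im=robot.snapshot("top"); cv2.imwrite("pics/t6.png",im[180:320,170:320,::-1].repeat(4,0).repeat(4,1))
```

```text
w6 house front top [0.5487 0.1217 0.058 ] sx 0.0571 s 0.0434
w6 house2 [ 0.567  -0.0226  0.058 ] sx 0.0609 s -0.1020
w6 trayback [0.5359 0.0592 0.019 ] sx 0.0381 s -0.0175
w4 house [0.5418 0.1745 0.058 ] sx 0.0556 s 0.0966
w4 house b [0.5482 0.1065 0.058 ] sx 0.0551 s 0.0283
w4 panel [0.4336 0.1672 0.052 ] sx -0.0528 s 0.1002
w4 tb [0.5331 0.1418 0.019 ] sx 0.0436 s 0.0650
w4 arr [0.4888 0.1428 0.009 ] sx -0.0003 s 0.0704
```

View pics/t6.png

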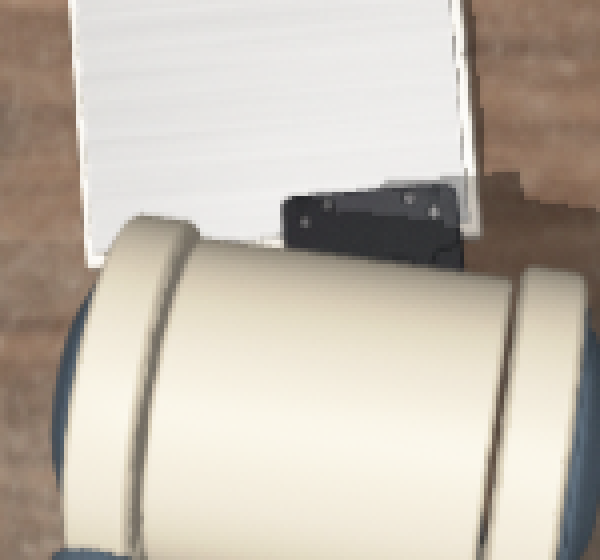

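The housing hasn't moved (sx ≈ 0.057), but the drawer has slid about 6 mm further out, and pack A moved with it. I'll allow for that on the right bay. Now for pack B.

```bash
python3 -m pendant '[{"tx":-0.0025,"ty":-0.0225,"tz":-0.008,"rx":0,"ry":0,"rz":0.1156,"claw":0.99},{"tx":-0.0025,"ty":-0.0225,"tz":-0.008,"rx":0,"ry":0,"rz":0.1156,"claw":0.99},{"tx":-0.0025,"ty":-0.0225,"tz":-0.008,"rx":0,"ry":0,"rz":0.1156,"claw":0.99},{"tx":-0.0025,"ty":-0.0225,"tz":-0.008,"rx":0,"ry":0,"rz":0.1156,"claw":0.99},{"tx":-0.0025,"ty":-0.0225,"tz":-0.008,"rx":0,"ry":0,"rz":0.1156,"claw":0.99},{"tx":-0.0025,"ty":-0.0225,"tz":-0.008,"rx":0,"ry":0,"rz":0.1156,"claw":0.99},{"tx":-0.0025,"ty":-0.0225,"tz":-0.008,"rx":0,"ry":0,"rz":0.1156,"claw":0.99},{"tx":-0.0025,"ty":-0.0225,"tz":-0.008,"rx":0,"ry":0,"rz":0.1156,"claw":0.99},{"tx":-0.0025,"ty":-0.0225,"tz":-0.008,"rx":0,"ry":0,"rz":0.1156,"claw":0.99},{"tx":-0.0025,"ty":-0.0225,"tz":-0.008,"rx":0,"ry":0,"rz":0.1156,"claw":0.99},{"tx":-0.0025,"ty":-0.0225,"tz":-0.008,"rx":0,"ry":0,"rz":0.1156,"claw":0.99},{"tx":-0.0025,"ty":-0.0225,"tz":-0.008,"rx":0,"ry":0,"rz":0.1156,"claw":0.99},{"tx":0,"ty":0,"tz":0,"rx":0,"ry":0,"rz":0,"claw":0.99},{"tx":0,"ty":0,"tz":0,"rx":0,"ry":0,"rz":0,"claw":0.99}]'
python3 - <<'E'
from h import *
s=robot.sense(); im=robot.snapshot("wrist"); np.savez("pics/w7.npz",im=im,T=wristT(s),tool=toolT(s))
h=cv2.cvtColor(im,cv2.COLOR_RGB2HSV)
c=robot.calibration("wrist")
for n,lo,hi in(("orange",(5,150,120),(16,255,255)),("blue",(105,140,80),(125,255,255)),("white",(0,0,150),(180,60,255))):
    m=cv2.inRange(h,lo,hi); N,l,st,ce=cv2.connectedComponentsWithStats(m)
    for i in range(1,N):
        if st[i,4]>60:
            q=at(c,wristT(s),ce[i][0],ce[i][1],.028); print(n,st[i],ce[i].round(1),q.round(4))
E
```

```text
t: 11.58
tool_pos: [0.4504, -0.2651, 0.1311]
eef_rot: [-0.136, -3.138, -0.001]
wrist_force: [0.4, 0.8, 0.0]
grip_width: 0.989
grasp_force: 0.0
orange [251 166  50  27 877] [275.6 179. ] [ 0.4183 -0.2617  0.028 ]
blue [258 202   8  46 200] [261.1 224.5] [ 0.4515 -0.2754  0.028 ]
white [    0     0   222   307 48778] [ 87.  140.5] [ 0.38  -0.389  0.028]
white [ 247    0  154   61 2551] [314.7  35.4] [ 0.3279 -0.2287  0.028 ]
white [489   0  12   9  83] [495.3   3.3] [ 0.3195 -0.116   0.028 ]
white [519   0  17  24 329] [526.4  10.4] [ 0.3251 -0.0962  0.028 ]
white [538   0  22  16 284] [548.6   6.7] [ 0.3242 -0.0827  0.028 ]
white [192  16  14   9  61] [197.9  19. ] [ 0.3122 -0.3013  0.028 ]
white [198  33  26  42 550] [211.6  53.1] [ 0.3325 -0.2955  0.028 ]
white [265 204  27  45 940] [277.5 225.5] [ 0.4534 -0.2633  0.028 ]
white [188 300  10  11  68] [192.8 306.4] [ 0.5156 -0.3366  0.028 ]
white [ 144  342   67   56 2668] [181.3 373.9] [ 0.5798 -0.3566  0.028 ]
white [265 344  46  23 589] [290.  352.4] [ 0.5661 -0.2626  0.028 ]
white [349 359  17  13 150] [356.9 365.4] [ 0.5841 -0.2071  0.028 ]
```

Run:
```python
from h import *
d=np.load('pics/w7.npz');im=d['im']
print(pts('w7',[("front bottom",275,165.5,0),("orangeback L",255,193,.028),("orange back",276,193,.028)],1))
for r in range(150,300,2): print(r,im[r,276],im[r,262],end=';')
```

```text
{'front bottom': array([ 0.4133, -0.2618,  0.    ]), 'orangeback L': array([ 0.4272, -0.2774,  0.028 ]), 'orange back': array([ 0.4285, -0.2623,  0.028 ])}
150 [79 69 62] [100  92  83];152 [75 67 59] [101  91  81];154 [72 63 56] [98 89 80];156 [73 66 57] [97 88 79];158 [74 66 60] [94 84 75];160 [79 69 63] [94 85 76];162 [81 72 65] [92 84 76];164 [81 71 62] [92 78 67];166 [101  72  53] [110  79  50];168 [129  72  40] [123  81  48];170 [130  73  41] [132  74  42];172 [135  75  42] [140  83  47];174 [150  82  45] [122  95  56];176 [154  87  49] [124  97  57];178 [152  84  46] [134 104  60];180 [152  83  46] [189 148  86];182 [153  83  46] [200 156  90];184 [150  80  43] [202 161  93];186 [163  90  50] [193 144  82];188 [201 111  60] [223 125  68];190 [206 114  65] [121  76  58];192 [72 62 60] [61 58 59];194 [63 61 62] [65 63 63];196 [64 63 63] [61 60 60];198 [64 61 63] [63 61 63];200 [64 62 63] [62 61 67];202 [88 82 78] [ 58  86 151];204 [153 145 135] [ 48  69 121];206 [156 147 137] [ 42  59 102];208 [160 152 141] [ 46  61 104];210 [161 153 143] [ 44  60 104];212 [158 148 138] [ 45  62 
[... 531 characters left out ...]
36] [ 55  68 104];248 [138 131 122] [45 50 66];250 [50 46 46] [37 34 33];252 [39 37 37] [39 38 38];254 [38 36 37] [38 36 36];256 [36 36 36] [38 38 38];258 [35 32 34] [38 36 36];260 [40 37 37] [39 37 37];262 [37 37 35] [52 48 47];264 [74 68 63] [91 84 76];266 [94 85 77] [94 87 78];268 [91 81 73] [94 86 78];270 [88 80 71] [87 77 71];272 [84 75 67] [85 76 70];274 [84 76 68] [85 76 69];276 [85 77 67] [84 75 68];278 [85 76 68] [88 80 73];280 [83 75 67] [91 83 75];282 [83 74 66] [90 83 76];284 [83 73 65] [91 83 77];286 [80 70 63] [90 81 74];288 [82 73 66] [92 84 78];290 [83 72 65] [91 83 76];292 [86 77 69] [95 86 77];294 [80 71 65] [94 87 79];296 [89 58 52] [94 84 77];298 [106  39  36] [92 81 75];
```

```bash
python3 -m pendant '[{"tx":0,"ty":0,"tz":-0.022,"rx":0,"ry":0,"rz":0,"claw":0.99},{"tx":0,"ty":0,"tz":-0.022,"rx":0,"ry":0,"rz":0,"claw":0.99},{"tx":0,"ty":0,"tz":-0.022,"rx":0,"ry":0,"rz":0,"claw":0.99},{"tx":0,"ty":0,"tz":-0.022,"rx":0,"ry":0,"rz":0,"claw":0.99},{"tx":0,"ty":0,"tz":-0.009,"rx":0,"ry":0,"rz":0,"claw":0.99},{"tx":0,"ty":0,"tz":-0.005,"rx":0,"ry":0,"rz":0,"claw":0.99},{"tx":0,"ty":0,"tz":0,"rx":0,"ry":0,"rz":0,"claw":0.5},{"tx":0,"ty":0,"tz":0,"rx":0,"ry":0,"rz":0,"claw":0},{"tx":0,"ty":0,"tz":0,"rx":0,"ry":0,"rz":0,"claw":0},{"tx":0,"ty":0,"tz":0,"rx":0,"ry":0,"rz":0,"claw":0},{"tx":0,"ty":0,"tz":0,"rx":0,"ry":0,"rz":0,"claw":0},{"tx":0,"ty":0,"tz":0,"rx":0,"ry":0,"rz":0,"claw":0},{"tx":0,"ty":0,"tz":0,"rx":0,"ry":0,"rz":0,"claw":0},{"tx":0,"ty":0,"tz":0,"rx":0,"ry":0,"rz":0,"claw":0},{"tx":0,"ty":0,"tz":0,"rx":0,"ry":0,"rz":0,"claw":0},{"tx":0,"ty":0,"tz":0,"rx":0,"ry":0,"rz":0,"claw":0},{"tx":0,"ty":0,"tz":0,"rx":0,"ry":0,"rz":0,"claw":0},{"tx":0,"ty":0,"tz":0,"rx":0,"ry":0,"rz":0,"claw":0},{"tx":0,"ty":0,"tz":0,"rx":0,"ry":0,"rz":0,"claw":0}]'
python3 - <<'E'
from h import *
s=robot.sense(); im=robot.snapshot("wrist"); np.savez("pics/w8.npz",im=im,T=wristT(s),tool=toolT(s))
for r in range(180,262,2): print(r,im[r,277],im[r,262],end=';')
E
```

```text
t: 13.22
tool_pos: [0.4504, -0.2654, 0.0299]
eef_rot: [0.134, 3.138, -0.0]
wrist_force: [-0.9, -1.9, 5.3]
grip_width: 0.397
grasp_force: 29.8
180 [72 63 57] [82 74 67];182 [73 64 57] [83 77 68];184 [75 66 59] [84 75 68];186 [75 67 59] [84 76 68];188 [78 69 62] [86 77 69];190 [77 67 61] [84 75 68];192 [80 72 64] [84 75 68];194 [80 71 63] [85 77 70];196 [81 72 63] [88 80 72];198 [89 71 60] [92 77 65];200 [125  73  39] [106  81  49];202 [130  71  39] [107  84  50];204 [130  71  38] [106  84  50];206 [129  70  36] [118  85  51];208 [130  70  38] [128  72  38];210 [131  71  37] [131  71  38];212 [132  72  39] [131  71  37];214 [140  77  42] [140  77  41];216 [152  84  46] [137  86  48];218 [153  84  45] [123  97  57];220 [155  85  45] [125  98  57];222 [152  83  42] [123  95  55];224 [154  84  46] [124  97  57];226 [153  83  45] [125  97  55];228 [153  85  45] [125  98  57];230 [154  85  45] [124  97  57];232 [154  85  45] [123  96  56];234 [152  83  44] [124  97  57];236 [153  83  45] [126  99  59];238 [151  81  43] [132  95  54];240 [150  82  43] [148  81  42];242 [128  73  42] [124  69  41];244 [52 42 41] [47 40 40];246 [46 40 40] [43 36 39];248 [44 39 38] [42 38 38];250 [45 43 40] [45 40 42];252 [45 42 41] [40 38 40];254 [42 37 40] [43 40 40];256 [44 39 39] [42 38 40];258 [44 39 38] [42 36 37];260 [77 72 68] [48 48 56];
```

```bash
python3 -m pendant '[{"tx":0,"ty":0,"tz":0.03,"rx":0,"ry":0,"rz":0,"claw":0},{"tx":0,"ty":0,"tz":0.03,"rx":0,"ry":0,"rz":0,"claw":0},{"tx":0,"ty":0,"tz":0.03,"rx":0,"ry":0,"rz":0,"claw":0},{"tx":0,"ty":0,"tz":0.03,"rx":0,"ry":0,"rz":0,"claw":0},{"tx":0.0043,"ty":0.0182,"tz":0,"rx":0,"ry":0,"rz":-0.1154,"claw":0},{"tx":0.0043,"ty":0.0182,"tz":0,"rx":0,"ry":0,"rz":-0.1154,"claw":0},{"tx":0.0043,"ty":0.0182,"tz":0,"rx":0,"ry":0,"rz":-0.1154,"claw":0},{"tx":0.0043,"ty":0.0182,"tz":0,"rx":0,"ry":0,"rz":-0.1154,"claw":0},{"tx":0.0043,"ty":0.0182,"tz":0,"rx":0,"ry":0,"rz":-0.1154,"claw":0},{"tx":0.0043,"ty":0.0182,"tz":0,"rx":0,"ry":0,"rz":-0.1154,"claw":0},{"tx":0.0043,"ty":0.0182,"tz":0,"rx":0,"ry":0,"rz":-0.1154,"claw":0},{"tx":0.0043,"ty":0.0182,"tz":0,"rx":0,"ry":0,"rz":-0.1154,"claw":0},{"tx":0.0043,"ty":0.0182,"tz":0,"rx":0,"ry":0,"rz":-0.1154,"claw":0},{"tx":0.0043,"ty":0.0182,"tz":0,"rx":0,"ry":0,"rz":-0.1154,"claw":0},{"tx":0.0043,"ty":0.0182,"tz":0,"rx":0,"ry":0,"rz":-0.1154,"claw":0},{"tx":0.0043,"ty":0.0182,"tz":0,"rx":0,"ry":0,"rz":-0.1154,"claw":0},{"tx":0,"ty":0,"tz":0,"rx":0,"ry":0,"rz":0,"claw":0},{"tx":0,"ty":0,"tz":0,"rx":0,"ry":0,"rz":0,"claw":0}]'
python3 - <<'E'
from h import *
s=robot.sense(); im=robot.snapshot("wrist"); np.savez("pics/w9.npz",im=im,T=wristT(s),tool=toolT(s))
cv2.imwrite("pics/w9.png",im[:,:,::-1])
h=cv2.cvtColor(im,cv2.COLOR_RGB2HSV);c=robot.calibration("wrist")
for n,lo,hi,z in(("yellow",(22,130,100),(32,255,255),.009),("orange",(5,150,100),(16,255,255),.037)):
    m=cv2.inRange(h,lo,hi);N,l,st,ce=cv2.connectedComponentsWithStats(m)
    for i in range(1,N):
        if st[i,4]>60:
            q=at(c,wristT(s),*ce[i],z);C=np.array([.4962,.0728]);th=np.radians(5.75);x=np.array([np.cos(th),np.sin(th)]);y=np.array([-x[1],x[0]])
            print(n,st[i],ce[i].round(1),q.round(4),((q[:2]-C)@x).round(4),((q[:2]-C)@y).round(4),(np.linalg.inv(toolT(s))@np.r_[q,1]).round(4))
E
```

```text
t: 14.77
tool_pos: [0.5016, -0.0461, 0.1495]
eef_rot: [-2.102, -2.333, 0.001]
wrist_force: [-0.3, -0.6, -2.1]
grip_width: 0.395
grasp_force: 29.8
yellow [263 116  30  33 526] [278.2 135. ] [0.4961 0.0148 0.009 ] -0.0059 -0.0577 [6.110e-02 9.000e-04 1.405e-01 1.000e+00]
orange [252   0   9   8  70] [256.    3.4] [0.4729 0.0983 0.037 ] -0.0207 0.0277 [ 0.1466 -0.0135  0.1126  1.    ]
orange [272   0  14   8 110] [278.5   3.4] [0.4873 0.0998 0.037 ] -0.0062 0.0278 [0.1466 0.001  0.1125 1.    ]
orange [297   0  10   8  74] [301.1   3.4] [0.5018 0.1013 0.037 ] 0.0084 0.0278 [0.1466 0.0155 0.1125 1.    ]
orange [ 238  199   80   45 2537] [277.3 221.4] [ 0.5019 -0.0476  0.037 ] -0.0064 -0.1204 [-1.500e-03  2.000e-04  1.125e-01  1.000e+00]
```

```bash
python3 -m pendant '[{"tx":-0.0017,"ty":0.018,"tz":0,"rx":-0.087,"ry":-0.0088,"rz":0,"claw":0},{"tx":-0.0017,"ty":0.018,"tz":0,"rx":-0.087,"ry":-0.0088,"rz":0,"claw":0},{"tx":-0.0017,"ty":0.018,"tz":0,"rx":-0.087,"ry":-0.0088,"rz":0,"claw":0},{"tx":0,"ty":0,"tz":-0.022,"rx":0,"ry":0,"rz":0,"claw":0},{"tx":0,"ty":0,"tz":-0.022,"rx":0,"ry":0,"rz":0,"claw":0},{"tx":0,"ty":0,"tz":-0.022,"rx":0,"ry":0,"rz":0,"claw":0},{"tx":0,"ty":0,"tz":0,"rx":0,"ry":0,"rz":0,"claw":0},{"tx":0,"ty":0,"tz":0,"rx":0,"ry":0,"rz":0,"claw":0}]'
```

```text
t: 15.48
tool_pos: [0.4961, 0.0064, 0.0834]
eef_rot: [1.968, 2.18, -0.263]
wrist_force: [-0.1, 0.6, -1.6]
grip_width: 0.391
grasp_force: 29.8
```

```bash
python3 -m pendant '[{"tx":0.0006,"ty":0.0016,"tz":-0.012,"rx":0,"ry":0,"rz":0,"claw":0},{"tx":0,"ty":0,"tz":-0.01,"rx":0,"ry":0,"rz":0,"claw":0},{"tx":0,"ty":0,"tz":-0.006,"rx":0,"ry":0,"rz":0,"claw":0},{"tx":0,"ty":0,"tz":-0.005,"rx":0,"ry":0,"rz":0,"claw":0},{"tx":0,"ty":0,"tz":0,"rx":0,"ry":0,"rz":0,"claw":0},{"tx":0,"ty":0,"tz":0,"rx":0,"ry":0,"rz":0,"claw":0}]'
```

```text
t: 15.98
tool_pos: [0.4974, 0.0086, 0.0509]
eef_rot: [1.969, 2.178, -0.26]
wrist_force: [-0.8, 0.2, -1.3]
grip_width: 0.393
grasp_force: 29.8
```

```bash
python3 -m pendant '[{"tx":-0.0005,"ty":0,"tz":-0.0015,"rx":0,"ry":0,"rz":0,"claw":0},{"tx":-0.0003,"ty":0.003,"tz":0,"rx":0,"ry":0,"rz":0,"claw":0},{"tx":-0.0003,"ty":0.003,"tz":0,"rx":0,"ry":0,"rz":0,"claw":0},{"tx":-0.0003,"ty":0.003,"tz":0,"rx":0,"ry":0,"rz":0,"claw":0},{"tx":0,"ty":0,"tz":0,"rx":0,"ry":0,"rz":0,"claw":0},{"tx":0,"ty":0,"tz":0,"rx":0,"ry":0,"rz":0,"claw":0}]'
python3 -m pendant '[{"tx":-0.0001,"ty":0.0015,"tz":0,"rx":0,"ry":0,"rz":0,"claw":0},{"tx":0,"ty":0,"tz":0,"rx":0,"ry":0,"rz":0,"claw":0}]'
python3 -m pendant '[{"tx":-0.0001,"ty":0.001,"tz":0,"rx":0,"ry":0,"rz":0,"claw":0},{"tx":0,"ty":0,"tz":0,"rx":0,"ry":0,"rz":0,"claw":0}]'
```

```text
t: 16.48
tool_pos: [0.496, 0.018, 0.0494]
eef_rot: [1.968, 2.178, -0.26]
wrist_force: [0.1, -1.4, -1.4]
grip_width: 0.393
grasp_force: 29.8
t: 16.65
tool_pos: [0.4959, 0.0194, 0.0493]
eef_rot: [1.969, 2.178, -0.26]
wrist_force: [1.2, 0.6, -2.1]
grip_width: 0.398
grasp_force: 29.8
t: 16.82
tool_pos: [0.4958, 0.0203, 0.0493]
eef_rot: [1.969, 2.178, -0.26]
wrist_force: [0.7, 0.2, -1.8]
grip_width: 0.395
grasp_force: 29.8
```

```bash
python3 -m pendant '[{"tx":-0.0001,"ty":0.001,"tz":0,"rx":0,"ry":0,"rz":0,"claw":0},{"tx":0,"ty":0,"tz":0,"rx":0,"ry":0,"rz":0,"claw":0}]'
python3 -m pendant '[{"tx":-0.0001,"ty":0.001,"tz":0,"rx":0,"ry":0,"rz":0,"claw":0},{"tx":0,"ty":0,"tz":0,"rx":0,"ry":0,"rz":0,"claw":0}]'
python3 -m pendant '[{"tx":-0.0001,"ty":0.001,"tz":0,"rx":0,"ry":0,"rz":0,"claw":0},{"tx":0,"ty":0,"tz":0,"rx":0,"ry":0,"rz":0,"claw":0}]'
```

```text
t: 16.98
tool_pos: [0.4957, 0.0212, 0.0493]
eef_rot: [1.968, 2.178, -0.26]
wrist_force: [0.3, -2.9, -1.2]
grip_width: 0.396
grasp_force: 29.8
t: 17.15
tool_pos: [0.4956, 0.0222, 0.0493]
eef_rot: [1.969, 2.178, -0.26]
wrist_force: [1.4, -4.4, -2.2]
grip_width: 0.397
grasp_force: 29.8
t: 17.32
tool_pos: [0.4955, 0.0232, 0.0493]
eef_rot: [1.969, 2.178, -0.26]
wrist_force: [0.9, -4.4, -2.2]
grip_width: 0.396
grasp_force: 29.8
```

```bash
python3 -m pendant '[{"tx":-0.0001,"ty":0.0012,"tz":0,"rx":0,"ry":0,"rz":0,"claw":0},{"tx":-0.0001,"ty":0.0013,"tz":0,"rx":0,"ry":0,"rz":0,"claw":0},{"tx":0,"ty":0,"tz":0,"rx":0,"ry":0,"rz":0,"claw":0}]'
python3 -m pendant '[{"tx":-0.0001,"ty":0.0013,"tz":0,"rx":0,"ry":0,"rz":0,"claw":0},{"tx":0,"ty":0,"tz":0,"rx":0,"ry":0,"rz":0,"claw":0}]'
```

```text
t: 17.57
tool_pos: [0.4952, 0.0258, 0.0493]
eef_rot: [1.968, 2.178, -0.26]
wrist_force: [0.5, -6.3, -1.4]
grip_width: 0.396
grasp_force: 29.8
t: 17.73
tool_pos: [0.4951, 0.027, 0.0493]
eef_rot: [1.968, 2.178, -0.26]
wrist_force: [-0.2, -7.5, -1.7]
grip_width: 0.392
grasp_force: 30.0
```

```bash
python3 -m pendant '[{"tx":0.0001,"ty":-0.0012,"tz":-0.0013,"rx":0.0435,"ry":0.0044,"rz":0,"claw":0},{"tx":0.0001,"ty":-0.0012,"tz":-0.0013,"rx":0.0435,"ry":0.0044,"rz":0,"claw":0},{"tx":0,"ty":0,"tz":0,"rx":0,"ry":0,"rz":0,"claw":0}]'
python3 -m pendant '[{"tx":0.0001,"ty":-0.0012,"tz":-0.0015,"rx":0.0435,"ry":0.0044,"rz":0,"claw":0},{"tx":0,"ty":0,"tz":0,"rx":0,"ry":0,"rz":0,"claw":0}]'
```

```text
t: 17.98
tool_pos: [0.4956, 0.0239, 0.0468]
eef_rot: [2.018, 2.231, -0.174]
wrist_force: [0.6, -6.7, -1.5]
grip_width: 0.391
grasp_force: 29.8
t: 18.15
tool_pos: [0.4958, 0.0228, 0.0452]
eef_rot: [2.041, 2.257, -0.131]
wrist_force: [1.4, -6.1, -0.1]
grip_width: 0.394
grasp_force: 29.8
```

```bash
python3 -m pendant '[{"tx":0.0001,"ty":-0.0003,"tz":-0.0015,"rx":0.0435,"ry":0.0044,"rz":0,"claw":0},{"tx":0,"ty":0,"tz":0,"rx":0,"ry":0,"rz":0,"claw":0}]'
python3 -m pendant '[{"tx":0.0001,"ty":-0.0007,"tz":-0.0017,"rx":0.0435,"ry":0.0044,"rz":0,"claw":0},{"tx":0.0,"ty":-0.0007,"tz":-0.0018,"rx":0.0435,"ry":0.0044,"rz":0,"claw":0},{"tx":0,"ty":0,"tz":0,"rx":0,"ry":0,"rz":0,"claw":0}]'
```

```text
t: 18.32
tool_pos: [0.4961, 0.0223, 0.0438]
eef_rot: [2.063, 2.282, -0.088]
wrist_force: [1.8, -8.4, -0.3]
grip_width: 0.397
grasp_force: 30.3
t: 18.57
tool_pos: [0.4969, 0.0204, 0.0404]
eef_rot: [2.107, 2.33, 0.004]
wrist_force: [2.3, -7.2, 0.7]
grip_width: 0.391
grasp_force: 30.2
```

```bash
python3 -m pendant '[{"tx":-0.0008,"ty":0,"tz":-0.0008,"rx":0,"ry":0,"rz":0,"claw":0},{"tx":0,"ty":0,"tz":0,"rx":0,"ry":0,"rz":0,"claw":0},{"tx":0,"ty":0,"tz":0,"rx":0,"ry":0,"rz":0,"claw":0.5},{"tx":0,"ty":0,"tz":0,"rx":0,"ry":0,"rz":0,"claw":0.52},{"tx":0,"ty":0,"tz":0,"rx":0,"ry":0,"rz":0,"claw":0.52},{"tx":0,"ty":0,"tz":0,"rx":0,"ry":0,"rz":0,"claw":0.52},{"tx":0,"ty":0,"tz":0,"rx":0,"ry":0,"rz":0,"claw":0.52}]'
```

```text
t: 19.15
tool_pos: [0.4974, 0.0212, 0.0399]
eef_rot: [2.103, 2.328, 0.004]
wrist_force: [7.6, -9.9, -0.3]
grip_width: 0.52
grasp_force: 5.1
```

```bash
python3 -m pendant '[{"tx":0.0001,"ty":-0.0012,"tz":0,"rx":0,"ry":0,"rz":0,"claw":0.52},{"tx":0,"ty":0,"tz":0,"rx":0,"ry":0,"rz":0,"claw":0.52},{"tx":0,"ty":0,"tz":0,"rx":0,"ry":0,"rz":0,"claw":0.52}]'
python3 -m pendant '[{"tx":0.0,"ty":-0.0008,"tz":0,"rx":0,"ry":0,"rz":0,"claw":0.48},{"tx":0,"ty":0,"tz":0,"rx":0,"ry":0,"rz":0,"claw":0.48},{"tx":0,"ty":0,"tz":0,"rx":0,"ry":0,"rz":0,"claw":0.48}]'
```

```text
t: 19.4
tool_pos: [0.495, 0.0207, 0.0394]
eef_rot: [-2.107, -2.33, -0.0]
wrist_force: [0.9, 0.0, -0.3]
grip_width: 0.523
grasp_force: 0.1
t: 19.65
tool_pos: [0.4948, 0.0199, 0.0393]
eef_rot: [-2.106, -2.33, 0.0]
wrist_force: [0.1, -0.5, -0.5]
grip_width: 0.482
grasp_force: 0.0
```

```bash
python3 -m pendant '[{"tx":0,"ty":0,"tz":0.012,"rx":0,"ry":0,"rz":0,"claw":0.48},{"tx":0,"ty":0,"tz":0.02,"rx":0,"ry":0,"rz":0,"claw":0.48},{"tx":0,"ty":0,"tz":0.03,"rx":0,"ry":0,"rz":0,"claw":0.48},{"tx":0,"ty":0,"tz":0.035,"rx":0,"ry":0,"rz":0,"claw":0.48},{"tx":-0.002,"ty":-0.01,"tz":0.035,"rx":0,"ry":0,"rz":0,"claw":0.48},{"tx":-0.002,"ty":-0.02,"tz":0.035,"rx":0,"ry":0,"rz":0,"claw":0.48},{"tx":-0.003,"ty":-0.03,"tz":0.02,"rx":0,"ry":0,"rz":0,"claw":0.4},{"tx":-0.003,"ty":-0.03,"tz":0.01,"rx":0,"ry":0,"rz":0,"claw":0.2},{"tx":0,"ty":0,"tz":0,"rx":0,"ry":0,"rz":0,"claw":0},{"tx":0,"ty":0,"tz":0,"rx":0,"ry":0,"rz":0,"claw":0}]'
python3 -c "
from h import *
wshot('w10')"
```

```text
t: 20.48
tool_pos: [0.485, -0.0714, 0.2369]
eef_rot: [2.109, 2.327, 0.001]
wrist_force: [1.0, 0.4, -0.6]
grip_width: 0.222
grasp_force: 0.0
tcp [ 0.485  -0.0714  0.2369] [2.1086e+00 2.3273e+00 1.0000e-03] t 20.4833 F [ 1.01  0.43 -0.61] w 0.22156741378912262
```

View pics/w10.png

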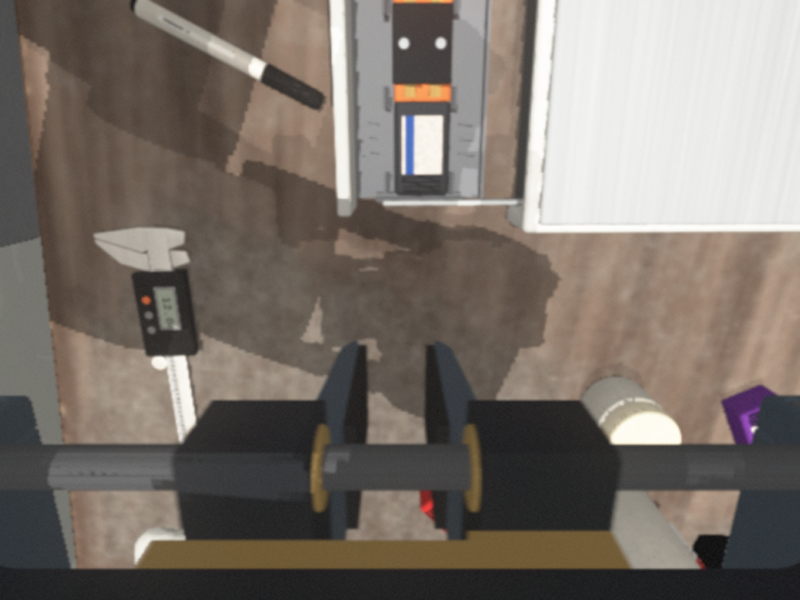

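The last picture shows pack B in the right bay, label up, with its orange end at the hood (422,92) and its ridged end at (422,193), inside the end wall. Pack A's orange cap is at (422,2).

Run:
```python
from h import *
C=np.array([.4962,.0728]);th=np.radians(5.75);x=np.array([np.cos(th),np.sin(th)]);y=np.array([-x[1],x[0]])
for k,v in pts('w10',[("hoodedge",422,84,.047),("Bback",422,193,.037),("Bbl",396,193,.037),("Bbr",447,193,.037),("Bfl",394,102,.037),("Bfr",450,102,.037),("panT",334,50,.052),("panB",340,213,.052)]).items(): print(k,v,"sx %.4f s %.4f"%((v[:2]-C)@x,(v[:2]-C)@y))
im=np.load('pics/w10.npz')['im']
for r in range(50,145,1): print(r,int(im[r,290].mean()),int(im[r,300].mean()),end='; ')
```

```text
hoodedge [0.4891 0.0515 0.047 ] sx -0.0092 s -0.0205
Bback [ 0.4972 -0.0141  0.037 ] sx -0.0077 s -0.0866
Bbl [ 0.4799 -0.0159  0.037 ] sx -0.0251 s -0.0866
Bbr [ 0.5138 -0.0125  0.037 ] sx 0.0090 s -0.0866
Bfl [0.473  0.0404 0.037 ] sx -0.0263 s -0.0299
Bfr [0.5084 0.0439 0.037 ] sx 0.0092 s -0.0300
panT [0.4351 0.0643 0.052 ] sx -0.0616 s -0.0023
panB [ 0.445  -0.0307  0.052 ] sx -0.0613 s -0.0978
50 65 64; 51 69 66; 52 65 67; 53 67 66; 54 67 67; 55 64 66; 56 65 66; 57 65 66; 58 78 83; 59 104 126; 60 127 159; 61 154 163; 62 163 164; 63 165 159; 64 167 158; 65 168 155; 66 173 155; 67 170 164; 68 166 164; 69 157 158; 70 134 139; 71 99 102; 72 87 85; 73 87 88; 74 88 87; 75 88 87; 76 87 87; 77 87 87; 78 88 88; 79 95 96; 80 131 147; 81 192 216; 82 216 239; 83 220 242; 84 219 241; 85 223 241; 86 224 240; 87 221 241; 88 220 243; 89 220 243; 90 218 244; 91 220 244; 92 220 244; 93 222 244; 94 223 243; 95 223 242; 96 223 242; 97 223 243; 98 225 243; 99 224 243; 100 223 243; 101 224 243; 102 227 243; 103 227 243; 104 227 244; 105 228 246; 106 225 246; 107 225 245; 108 225 244; 109 227 241; 110 228 240; 111 227 241; 112 226 243; 113 224 244; 114 220 245; 115 220 243; 116 221 241; 117 223 240; 118 226 241; 119 229 242; 120 229 239; 121 206 216; 122 131 135; 123 77 74; 124 72 64; 125 73 69; 126 71 69; 127 64 67; 128 64 73; 129 70 71; 130 67 62; 131 72 63; 132 71 67; 133 62 64; 134 58 61; 135 62 68; 136 73 82; 137 102 110; 138 118 120; 139 136 134; 140 175 171; 141 211 209; 142 213 208; 143 182 170; 144 133 121;
```

Both packs look seated. Next I'll close the fingers and go in front of the panel's middle, tips 25 mm up so they clear the pen.

```bash
python3 -m pendant '[{"tx":-0.0147,"ty":0.0224,"tz":0,"rx":0,"ry":0,"rz":0,"claw":0},{"tx":-0.0147,"ty":0.0224,"tz":0,"rx":0,"ry":0,"rz":0,"claw":0},{"tx":-0.0147,"ty":0.0224,"tz":0,"rx":0,"ry":0,"rz":0,"claw":0},{"tx":-0.0147,"ty":0.0224,"tz":0,"rx":0,"ry":0,"rz":0,"claw":0},{"tx":-0.0147,"ty":0.0224,"tz":0,"rx":0,"ry":0,"rz":0,"claw":0},{"tx":-0.0147,"ty":0.0224,"tz":0,"rx":0,"ry":0,"rz":0,"claw":0},{"tx":0,"ty":0,"tz":-0.0374,"rx":0,"ry":0,"rz":0,"claw":0},{"tx":0,"ty":0,"tz":-0.0374,"rx":0,"ry":0,"rz":0,"claw":0},{"tx":0,"ty":0,"tz":-0.0374,"rx":0,"ry":0,"rz":0,"claw":0},{"tx":0,"ty":0,"tz":-0.0374,"rx":0,"ry":0,"rz":0,"claw":0},{"tx":0,"ty":0,"tz":-0.0374,"rx":0,"ry":0,"rz":0,"claw":0},{"tx":0,"ty":0,"tz":0,"rx":0,"ry":0,"rz":0,"claw":0},{"tx":0,"ty":0,"tz":0,"rx":0,"ry":0,"rz":0,"claw":0}]'
```

```text
t: 21.62
tool_pos: [0.3948, 0.0648, 0.0483]
eef_rot: [-2.102, -2.328, 0.007]
wrist_force: [1.3, -0.2, -0.7]
grip_width: 0.002
grasp_force: 0.0
```

```bash
python3 -m pendant '[{"tx":0.006,"ty":0.0006,"tz":0,"rx":0,"ry":0,"rz":0,"claw":0},{"tx":0.006,"ty":0.0006,"tz":0,"rx":0,"ry":0,"rz":0,"claw":0},{"tx":0.005,"ty":0.0005,"tz":0,"rx":0,"ry":0,"rz":0,"claw":0},{"tx":0.003,"ty":0.0003,"tz":0,"rx":0,"ry":0,"rz":0,"claw":0},{"tx":0.003,"ty":0.0003,"tz":0,"rx":0,"ry":0,"rz":0,"claw":0},{"tx":0.003,"ty":0.0003,"tz":0,"rx":0,"ry":0,"rz":0,"claw":0},{"tx":0.004,"ty":0.0004,"tz":0,"rx":0,"ry":0,"rz":0,"claw":0},{"tx":0.005,"ty":0.0005,"tz":0,"rx":0,"ry":0,"rz":0,"claw":0},{"tx":0.005,"ty":0.0005,"tz":0,"rx":0,"ry":0,"rz":0,"claw":0},{"tx":0.005,"ty":0.0005,"tz":0,"rx":0,"ry":0,"rz":0,"claw":0},{"tx":0.005,"ty":0.0005,"tz":0,"rx":0,"ry":0,"rz":0,"claw":0},{"tx":0.005,"ty":0.0005,"tz":0,"rx":0,"ry":0,"rz":0,"claw":0},{"tx":0.005,"ty":0.0005,"tz":0,"rx":0,"ry":0,"rz":0,"claw":0},{"tx":0.005,"ty":0.0005,"tz":0,"rx":0,"ry":0,"rz":0,"claw":0},{"tx":0.005,"ty":0.0005,"tz":0,"rx":0,"ry":0,"rz":0,"claw":0},{"tx":0.005,"ty":0.0005,"tz":0,"rx":0,"ry":0,"rz":0,"claw":0},{"tx":0.005,"ty":0.0005,"tz":0,"rx":0,"ry":0,"rz":0,"claw":0},{"tx":0.005,"ty":0.0005,"tz":0,"rx":0,"ry":0,"rz":0,"claw":0},{"tx":0.005,"ty":0.0005,"tz":0,"rx":0,"ry":0,"rz":0,"claw":0},{"tx":0.005,"ty":0.0005,"tz":0,"rx":0,"ry":0,"rz":0,"claw":0}]'
```

```text
t: 23.28
tool_pos: [0.4923, 0.0737, 0.0493]
eef_rot: [-2.107, -2.331, 0.0]
wrist_force: [-1.8, 0.5, 0.6]
grip_width: 0.0
grasp_force: 0.7
```

```bash
python3 -m pendant '[{"tx":0.005,"ty":0.0005,"tz":0,"rx":0,"ry":0,"rz":0,"claw":0},{"tx":0.005,"ty":0.0005,"tz":0,"rx":0,"ry":0,"rz":0,"claw":0},{"tx":0.005,"ty":0.0005,"tz":0,"rx":0,"ry":0,"rz":0,"claw":0},{"tx":0.003,"ty":0.0003,"tz":0,"rx":0,"ry":0,"rz":0,"claw":0},{"tx":0.003,"ty":0.0003,"tz":0,"rx":0,"ry":0,"rz":0,"claw":0}]'
for i in 1; do python3 -m pendant '[{"tx":0.003,"ty":0.0003,"tz":0,"rx":0,"ry":0,"rz":0,"claw":0}]'; python3 -m pendant '[{"tx":0.003,"ty":0.0003,"tz":0,"rx":0,"ry":0,"rz":0,"claw":0}]';  python3 -m pendant '[{"tx":0.003,"ty":0.0003,"tz":0,"rx":0,"ry":0,"rz":0,"claw":0}]'; done | grep -E "pos|force:"
```

```text
t: 23.7
tool_pos: [0.5132, 0.0757, 0.0494]
eef_rot: [2.107, 2.331, -0.0]
wrist_force: [-1.5, 0.9, 0.5]
grip_width: 0.004
grasp_force: 0.7
tool_pos: [0.516, 0.076, 0.0494]
wrist_force: [-1.5, -0.1, 0.2]
grasp_force: 0.7
tool_pos: [0.519, 0.0763, 0.0494]
wrist_force: [-1.6, -0.7, 0.1]
grasp_force: 0.7
tool_pos: [0.5213, 0.0766, 0.0493]
wrist_force: [-14.5, -2.3, 9.8]
grasp_force: 8.0
```

```bash
python3 -m pendant '[{"tx":0,"ty":0,"tz":0,"rx":0,"ry":0,"rz":0,"claw":0}]'| grep -E "pos|t_force:"; python3 -m pendant '[{"tx":0.001,"ty":0.0001,"tz":0,"rx":0,"ry":0,"rz":0,"claw":0},{"tx":0,"ty":0,"tz":0,"rx":0,"ry":0,"rz":0,"claw":0}]'| grep -E "pos|t_force:"; python3 -m pendant '[{"tx":0.001,"ty":0.0001,"tz":0,"rx":0,"ry":0,"rz":0,"claw":0},{"tx":0,"ty":0,"tz":0,"rx":0,"ry":0,"rz":0,"claw":0}]'| grep -E "pos|t_force:"
```

```text
tool_pos: [0.5212, 0.0766, 0.0493]
wrist_force: [-5.6, -0.1, 3.8]
tool_pos: [0.522, 0.0767, 0.0493]
wrist_force: [-4.8, 0.4, 2.2]
tool_pos: [0.5233, 0.0768, 0.0493]
wrist_force: [-4.6, -1.0, 1.3]
```

```bash
for i in 1; do python3 -m pendant '[{"tx":0.002,"ty":0.0002,"tz":0,"rx":0,"ry":0,"rz":0,"claw":0},{"tx":0,"ty":0,"tz":0,"rx":0,"ry":0,"rz":0,"claw":0}]'; python3 -m pendant '[{"tx":0.002,"ty":0.0002,"tz":0,"rx":0,"ry":0,"rz":0,"claw":0},{"tx":0,"ty":0,"tz":0,"rx":0,"ry":0,"rz":0,"claw":0}]'; python3 -m pendant '[{"tx":0.002,"ty":0.0002,"tz":0,"rx":0,"ry":0,"rz":0,"claw":0},{"tx":0,"ty":0,"tz":0,"rx":0,"ry":0,"rz":0,"claw":0}]'; done| grep -E "pos|t_force:"
```

```text
tool_pos: [0.5263, 0.077, 0.0494]
wrist_force: [-0.9, 0.3, -0.4]
tool_pos: [0.5287, 0.0772, 0.0495]
wrist_force: [0.2, 0.3, -0.0]
tool_pos: [0.5304, 0.0775, 0.0494]
wrist_force: [0.7, 0.5, -0.1]
```

```bash
for i in 1; do python3 -m pendant '[{"tx":0.002,"ty":0.0002,"tz":0,"rx":0,"ry":0,"rz":0,"claw":0},{"tx":0,"ty":0,"tz":0,"rx":0,"ry":0,"rz":0,"claw":0}]'; python3 -m pendant '[{"tx":0.0015,"ty":0.0001,"tz":0,"rx":0,"ry":0,"rz":0,"claw":0},{"tx":0,"ty":0,"tz":0,"rx":0,"ry":0,"rz":0,"claw":0}]'; python3 -m pendant '[{"tx":0.001,"ty":0.0001,"tz":0,"rx":0,"ry":0,"rz":0,"claw":0},{"tx":0,"ty":0,"tz":0,"rx":0,"ry":0,"rz":0,"claw":0}]'; done| grep -E "pos|t_force:"
```

```text
tool_pos: [0.5312, 0.0776, 0.0492]
wrist_force: [-3.1, -0.2, 0.9]
tool_pos: [0.5314, 0.0776, 0.0491]
wrist_force: [-11.4, -2.0, 7.6]
tool_pos: [0.5315, 0.0777, 0.0491]
wrist_force: [-13.8, -2.2, 11.8]
```

```bash
python3 -m pendant '[{"tx":-0.005,"ty":-0.0005,"tz":0,"rx":0,"ry":0,"rz":0,"claw":0},{"tx":-0.02,"ty":-0.002,"tz":0,"rx":0,"ry":0,"rz":0,"claw":0},{"tx":-0.03,"ty":-0.003,"tz":0.01,"rx":0,"ry":0,"rz":0,"claw":0},{"tx":-0.03,"ty":-0.003,"tz":0.025,"rx":0,"ry":0,"rz":0,"claw":0},{"tx":-0.03,"ty":-0.003,"tz":0.025,"rx":0,"ry":0,"rz":0,"claw":0},{"tx":0,"ty":-0.02,"tz":0.035,"rx":0,"ry":0,"rz":0,"claw":0},{"tx":0,"ty":-0.03,"tz":0.03,"rx":0,"ry":0,"rz":0,"claw":0},{"tx":0,"ty":-0.04,"tz":0,"rx":0,"ry":0,"rz":0,"claw":0},{"tx":0,"ty":-0.04,"tz":0,"rx":0,"ry":0,"rz":0,"claw":0},{"tx":0,"ty":0,"tz":0,"rx":0,"ry":0,"rz":0,"claw":0},{"tx":0,"ty":0,"tz":0,"rx":0,"ry":0,"rz":0,"claw":0}]'
python3 - <<'E'
from h import *
s=robot.sense(); im=robot.snapshot("wrist"); cv2.imwrite("pics/w11.png",im[:,:,::-1]); print(s["tool_pos"])
c=robot.calibration("wrist");T=wristT(s);Ti=np.linalg.inv(T)
C=np.array([.4962,.0728]);th=np.radians(5.75);x=np.array([np.cos(th),np.sin(th)]);y=np.array([-x[1],x[0]])
# brightness profile along scale x at s=-.06 at z=.052
for sx in np.arange(-.07,.09,.004):
    p=Ti@np.r_[C+sx*x-.06*y,.052,1]; u=c["cx"]+c["fx"]*p[0]/-p[2]; v=c["cy"]-c["fy"]*p[1]/-p[2]
    print(round(sx,3),(int(u),int(v)),im[int(v),int(u)] if 0<=u<560 and 0<=v<420 else None,end='; ')
E
```

```text
t: 26.28
tool_pos: [0.4196, -0.0651, 0.1741]
eef_rot: [2.111, 2.325, 0.001]
wrist_force: [-1.0, 0.1, 0.6]
grip_width: 0.004
grasp_force: 0.0
[ 0.41960745 -0.06509043  0.174113  ]
-0.07 (303, 125) [133 113  97]; -0.066 (309, 125) [133 109  95]; -0.062 (314, 125) [128 106  92]; -0.058 (320, 125) [123 101  87]; -0.054 (325, 125) [118  98  84]; -0.05 (330, 125) [121 101  87]; -0.046 (336, 125) [121 100  87]; -0.042 (341, 125) [125 104  89]; -0.038 (347, 125) [122 102  89]; -0.034 (352, 125) [118 100  86]; -0.03 (358, 125) [127 108  93]; -0.026 (363, 125) [136 114  99]; -0.022 (369, 125) [139 118 102]; -0.018 (374, 125) [143 123 106]; -0.014 (380, 124) [152 130 113]; -0.01 (385, 124) [148 126 110]; -0.006 (390, 124) [151 126 109]; -0.002 (396, 124) [160 134 116]; 0.002 (401, 124) [169 142 123]; 0.006 (407, 124) [179 151 133]; 0.01 (412, 124) [172 146 127]; 0.014 (418, 124) [169 145 127]; 0.018 (423, 124) [164 141 126]; 0.022 (429, 124) [165 140 123]; 0.026 (434, 124) [110  98  87]; 0.03 (440, 124) [149 146 139]; 0.034 (445, 124) [147 144 137]; 0.038 (450, 124) [152 149 142]; 0.042 (456, 124) [147 143 136]; 0.046 (461, 124) [163 160 152]; 0.05 (467, 124) [254 254 253]; 0.054 (472, 124) [253 253 250]; 0.058 (478, 124) [156 153 147]; 0.062 (483, 124) [248 247 242]; 0.066 (489, 124) [254 253 251]; 0.07 (494, 124) [228 226 218]; 0.074 (500, 124) [226 227 224]; 0.078 (505, 124) [240 240 238]; 0.082 (510, 124) [238 238 236]; 0.086 (516, 124) [236 236 234];
```

The panel's outer edge now sits at sx ≈ 0.048, right against the housing, so the drawer is home. Handing in.

```bash
python3 -c "
from cell import robot
print(robot.sign_off())"
```

```text
the job is handed in; nothing more can be done
None
```

I put both packs in their bays, pushed the drawer home until it snapped in and hit its stop, and handed the job in at about 26 s; the sign-off gave no verdict, and the first pack took a brief 20 N push during insertion, probably a finger on a corner guide.

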